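Fit the boring template and queue the furniture feet

ROBOT

A 6-joint arm with a two-finger parallel gripper is mounted at the origin on the work surface. World frame = base frame: x ahead of the robot, y to its left, z up, the work surface at z = 0. Lengths are in m, angles in rad, forces in N, time in s.
With the tool pointing down it reaches from about 0.25 to 0.775 m from the base axis. Payload 4 kg.
Tool frame: the origin (TCP) lies at the very end of the fingers, on their centre line; the grasp point (between the pads) lies 19 mm behind it; z points along the fingers, y is the direction in which the jaws open and shut (so a half turn about z gives the same grasp; the last joint's range is limited). The gripper opens to 94 mm and grips with 3 to 60 N. Pads are 16 mm wide; open, the fingers measure 119 mm over their backs; the gripper's body (75 mm by 177 mm) begins 78 mm behind the grasp point.
Start: joints at [1.006, 0.087, 1.371, -0, 1.684, -0.103], TCP at [0.245, 0.492, 0.169] pointing down, gripper open.
Joint ranges: [-3.1, 3.1], [-0.76, 2.03], [0.27, 2.55], [-1.08, 4.22], [0.17, 2.65], [-2.57, 2.57]. Speed limits (rad/s): [2.79, 2.79, 3.14, 3.14, 3.14, 3.14].

INTERFACE

Orientations are given as [roll, pitch, yaw] about the fixed x, y, z axes, in that order (R = Rz(yaw) Ry(pitch) Rx(roll)).
In Python, from bench import robot, snapshot, calibration gives the robot as it stands. The module is installed in compiled form; this text tells all that it offers.
- The arm moves only by the tool servo_tool, never from a script. Its argument "series" is text: rows parted by semicolons, each of 5 numbers parted by spaces: the closure, from -1 (fully open) to 1 (shut), then the shift along the tool's x, y, z in cm, then the turn about the tool's z in rad. A call has 1 to 20 rows; each row is the pose to reach, as a shift and turn from the pose commanded when the call began, along the tool's axes at that moment; what a row does not reach only later rows make up. A row lasts 1/12 s, in which the tool goes at most 41.7 mm and 7.16 degrees, less where a joint would pass 70% of its speed; a pose out of reach is approached as far as the arm can. A call with a gripper value outside its range is refused whole. The fingers move at their own pace and stop on an object; the grip force is fixed at half the most. Time passes only in rows, so rows that repeat a pose let the fingers close. It gives the time, the measured TCP pose, the force and the opening at its end, in the units of the state.
- robot.get_obs(): the state, without advancing time (a new reading comes with each control period).
- snapshot(name): name is "scene" or "top" or "wrist"; returns (picture, depth): 400x640x3 uint8, red, green, blue; 400x640 float32, m along the optical axis (not along the pixel's ray), 0 where there is no reading.
- calibration(name): a dict with "fx", "fy", "cx", "cy" (pixels), "rvec" (rotation vector, rad) and "tvec" (3), from world to camera coordinates, as OpenCV has them; the wrist camera has in their place "tool_from_camera" (4x4, takes a point from camera to tool coordinates, whose origin is the TCP and whose axes are the flange's). Camera axes: x right, y down, z forward; pixel columns grow to the right and rows downward; lengths in m; the calibration is good to about 2 mm. A picture is of the moment at which its call begins: read the wrist's pose just before it. calibration takes no time and is no camera call.
- robot.close_job(): hands the job in, once; it reports no verdict.
The state is a dict: "time": time; "joint_positions": joint angles; "qvel": joint speeds; "joint_torque": joint torques, N m; "tool_pos": TCP position; "ee_rot": TCP orientation; "wrist_force": force on the tool from outside, world axes, zero at the start; "wrist_torque": the same for the moment, N m; "width": finger opening in m.
Only numpy, scipy, OpenCV 4.12 (cv2) and the standard library are available. Lean on these libraries where they do the work, as an engineer would, in place of code of your own. Each camera call takes 0.05 s, during which the arm holds its last target. There are 200 camera calls.

TASK

Get the boring jig ready for a batch: set the blue template plate, handle outwards and yellow stripe uppermost, flat on the sloping board with its large keyhole openings over both stud heads, then slide it down the slope until it is locked under the heads, and let go. Also push every loose wooden foot upright along the bench, one by one, into single file in the lane between the guide rails, so that each stands wholly past the lane's mouth; slide the feet, never lift them off the bench. Leave everything else on the bench where it is.

Things in the scene. Friction and masses are not known exactly. Their poses are not given: they have to be found in the camera images.
- jig: Fixed boring jig, turned -6 to +17 degrees. Origin: on the bench, centre of the mouth of its feed lane; z up; lane runs along jig +y (robot's left). Lane floor is the bench; two straight brown rails, 16 mm wide, 30 high, inner faces at x = +-21 mm, from y = 0 to the stop. Before the mouth two flared guides, 30 high, open to about 100 mm at y = -40 mm. Six feet fill 216 mm of the lane.
- lane_end (a point): Point on the bench in the lane at its end stop, jig (0, 230, 0) mm: the plywood stop, 36 mm high, across the lane. Beyond it stands the sloping board.
- face: Sloping pale board of the jig, 30 degrees down towards the robot. Origin: on its surface midway between two steel studs, jig (0, 305, 62) mm. x up the slope, y as jig y, z out of the surface. Surface: x -60 to +52, y -62 to +62 mm. Studs at (0, +-36) mm along z: shank 7 mm thick, 9 mm free under a head 13 mm across and 4 thick.
- plate: Loose blue template plate 76 x 114 x 6 mm, 0.16 kg, flat, handle up. Origin: underside, midway between its large openings; z to the handle side, x to its top end (yellow stripe); spans x -32 to +44, y -57 to +57 mm. Keyholes at y = +-36: opening 18 mm across (corners bevelled) centred at x = 0; slot 9 mm wide from it towards +x, ending at x = 22. Locked: origin at face x = -18 mm, z = 0.
- handle (a point): Centre of the plate's upright brown wooden handle block, plate (6, 0, 25) mm: 18 mm thick along plate x, 44 mm long along y, from 6 to 44 mm above the plate's underside.
- foot1: Turned dark-wood furniture foot: upright cylinder 36 mm across, 42 mm high, about 0.1 kg, weighted by an 8 mm steel glide disc underneath, two pale bands, brass dot on top. Origin: centre of its underside, z up. May be absent.
- foot2: Turned dark-wood furniture foot: upright cylinder 36 mm across, 42 mm high, about 0.1 kg, weighted by an 8 mm steel glide disc underneath, two pale bands, brass dot on top. Origin: centre of its underside, z up. May be absent.
- foot3: Turned dark-wood furniture foot: upright cylinder 36 mm across, 42 mm high, about 0.1 kg, weighted by an 8 mm steel glide disc underneath, two pale bands, brass dot on top. Origin: centre of its underside, z up. May be absent.
- foot4: Turned dark-wood furniture foot: upright cylinder 36 mm across, 42 mm high, about 0.1 kg, weighted by an 8 mm steel glide disc underneath, two pale bands, brass dot on top. Origin: centre of its underside, z up. May be absent.
- foot5: Turned dark-wood furniture foot: upright cylinder 36 mm across, 42 mm high, about 0.1 kg, weighted by an 8 mm steel glide disc underneath, two pale bands, brass dot on top. Origin: centre of its underside, z up. May be absent.
- foot6: Turned dark-wood furniture foot: upright cylinder 36 mm across, 42 mm high, about 0.1 kg, weighted by an 8 mm steel glide disc underneath, two pale bands, brass dot on top. Origin: centre of its underside, z up. May be absent.
- glue: Bystander: glue bottle, 60 mm across, 140 mm tall, yellow label, at the far side. Leave it where it is.
- tin: Bystander: green tin, 80 mm across, 90 mm tall, at the far side. Leave it where it is.
- hammer: Bystander: hammer lying at the far right. Leave it where it is.
- square: Bystander: try square: wooden stock 100 mm long with a 200 mm steel blade, near the robot. Leave it where it is.
- pencil: Bystander: flat red carpenter's pencil, 150 mm long and 9 mm thick, beyond the feet. Leave it where it is.
- offcut: Bystander: pale wood offcut 100 x 45 x 30 mm, near the robot on the left. Leave it where it is.
Mind the look-alikes: they are no part of the job. What is shaped like the plate but red is not meant.

How it is judged:
On the way, in this order (a step that is already met when the one before it is completed fails the run):
1. the template plate lies flat on the sloping board with its large openings over the stud heads (angle between the z axis of plate and the z axis of face, either way round below 0.07 rad and z of plate in the frame of face between -0.003 and 0.0035 m and y of plate in the frame of face between -0.007 and 0.007 m and x of plate in the frame of face between -0.007 and 0.007 m), for 0.1 s.
2. the plate has been slid down the slope and is locked under the stud heads (angle between the z axis of plate and the z axis of face, either way round below 0.07 rad and z of plate in the frame of face between -0.003 and 0.0035 m and y of plate in the frame of face between -0.007 and 0.007 m and x of plate in the frame of face between -0.024 and -0.014 m), for 0.3 s.
At the end, for the whole second after the job is handed in: Plate flat on the sloping board (within 3.5 mm, 4 degrees), 14 to 24 mm down from where its openings meet the heads; every foot present upright (within 7 degrees) on the bench between the rails, its centre 12 mm or more past the mouth line; all at rest (all of step 2 and linear speed of each of plate, foot1, foot2, foot3, foot4, foot5, foot6 below 0.02 m/s and y of foot1 in the frame of jig between 0.012 and 0.22 m and x of foot1 in the frame of jig between -0.008 and 0.008 m and angle between each of foot1, foot2, foot3, foot4, foot5, foot6's own z axis and vertical below 0.12 rad and height (world z) of each of foot1, foot2, foot3, foot4, foot5, foot6 below 0.006 m and y of foot2 in the frame of jig between 0.012 and 0.22 m and x of foot2 in the frame of jig between -0.008 and 0.008 m and y of foot3 in the frame of jig between 0.012 and 0.22 m and x of foot3 in the frame of jig between -0.008 and 0.008 m and y of foot4 in the frame of jig between 0.012 and 0.22 m and x of foot4 in the frame of jig between -0.008 and 0.008 m and y of foot5 in the frame of jig between 0.012 and 0.22 m and x of foot5 in the frame of jig between -0.008 and 0.008 m and y of foot6 in the frame of jig between 0.012 and 0.22 m and x of foot6 in the frame of jig between -0.008 and 0.008 m); the robot touches nothing.
It fails at once if a foot is lifted off the bench (its underside's centre more than 30 mm up) (height (world z) of any of foot1, foot2, foot3, foot4, foot5, foot6 above 0.03 m).
It fails at once if a bystander (glue bottle, tin, hammer, try square, pencil, offcut) is moved more than 50 mm (distance of any of glue, tin, hammer, square, pencil, offcut from where it was at the start of the episode above 0.05 m).
Of foot1, foot2, foot3, foot4, foot5, foot6 only 4 to 6 are there at a start; the rules pass over those that are not, and their reading is None.
At some moment in a run one of foot1, foot2, foot3, foot4, foot5, foot6 may be knocked a few centimetres aside while the robot is not near it.
It also fails if it takes over 210 s, if anything falls off the work surface, if the arm or the gripper's body presses on something with over 40 N, if the wrist force passes 120 N, or if a joint passes its speed limit or range.

## Working session

There is one attempt and no reset: what is moved stays moved. The work goes in short steps, Python scripts to look and compute and a tool call to move; the robot and the scene stay as the last step left them, time stands still between calls to the robot, and variables do not carry over. Pictures are saved under pics/ and viewed, about 12 in all and at most 16, crops included, and the job is handed in when it is done.

Besides the shell and the picture viewer there is one more tool, called after ">>>" by a JSON object that holds its "fn" and its "kwargs", one argument or row to a line. servo_tool: Moves the arm, as the interface text tells. Its arguments: {"type":"object","properties":{"series":{"type":"string"}},"required":["series"]}

```bash
mkdir -p pics; cat > h.py <<'E'
import numpy as np, cv2
from scipy.spatial.transform import Rotation as R
from bench import robot, snapshot, calibration
def toolT():
    o=robot.get_obs(); T=np.eye(4); T[:3,:3]=R.from_euler('xyz',o['ee_rot']).as_matrix(); T[:3,3]=o['tool_pos']; return T
def world_from_cam(name):
    c=calibration(name)
    if name=='wrist': return c,toolT()@np.array(c['tool_from_camera'])
    T=np.eye(4);T[:3,:3]=cv2.Rodrigues(np.array(c['rvec'],float))[0];T[:3,3]=np.ravel(c['tvec']);return c,np.linalg.inv(T)
def shot(name,fn=None):
    c,W=world_from_cam(name); p,d=snapshot(name)
    if fn: cv2.imwrite('pics/'+fn,p[:,:,::-1])
    v,u=np.mgrid[:400,:640]; P=np.stack([(u-c['cx'])/c['fx']*d,(v-c['cy'])/c['fy']*d,d],-1)
    X=P@W[:3,:3].T+W[:3,3]; X[d==0]=np.nan
    return p,d,X,c,W
def proj(pt,c,W):
    q=np.linalg.inv(W)@np.append(pt,1); return c['fx']*q[0]/q[2]+c['cx'],c['fy']*q[1]/q[2]+c['cy']
E
python3 - <<'E'
from h import *
print(robot.get_obs())
for n in('scene','top'):
    p,d,X,c,W=shot(n,n+'0.png'); print(n,W[:3,3],W[:3,2]); np.savez(n+'0.npz',p=p,X=X)
print(calibration('wrist'))
E
```

```text
{'time': 0.0, 'joint_positions': array([ 1.00588633e+00,  8.79484712e-02,  1.37225624e+00, -3.82594655e-05,
        1.68361504e+00, -1.03094524e-01]), 'qvel': array([ 2.14065957e-03, -1.49922852e-03, -1.04348827e-03,  7.25519998e-05,
        5.14606381e-05, -3.68557280e-04]), 'joint_torque': array([-1.12569091e-03, -3.40173197e+01, -3.02429581e+01,  7.15450547e-02,
        3.30048474e-02, -1.46575176e-04]), 'tool_pos': array([0.2447356 , 0.49183339, 0.16820685]), 'ee_rot': array([-3.13937347e+00, -1.91370596e-04,  2.67977270e+00]), 'wrist_force': array([0.02173021, 0.30037436, 0.87711886]), 'wrist_torque': array([ 0.01605143,  0.02114489, -0.02320772]), 'width': 0.09413139408877748}
scene [ 1.19352456 -0.55921002  1.05061021] [-0.51451676  0.40180834 -0.75751077]
top [ 0.38489902 -0.02348227  1.2560193 ] [ 0.1398717  -0.01267234 -0.99008854]
{'fx': 325.93400080727366, 'fy': 325.93400080727366, 'cx': 325.3202944667164, 'cy': 203.65935992894077, 'tool_from_camera': array([[-8.07074652e-04, -9.58960553e-01, -2.83538368e-01,
         8.24431656e-02],
       [ 9.99999167e-01, -4.88277232e-04, -1.19502478e-03,
        -9.60065905e-05],
       [ 1.00753630e-03, -2.83539096e-01,  9.58960148e-01,
        -2.15042115e-01],
       [ 0.00000000e+00,  0.00000000e+00,  0.00000000e+00,
         1.00000000e+00]])}
```

View pics/top0.png

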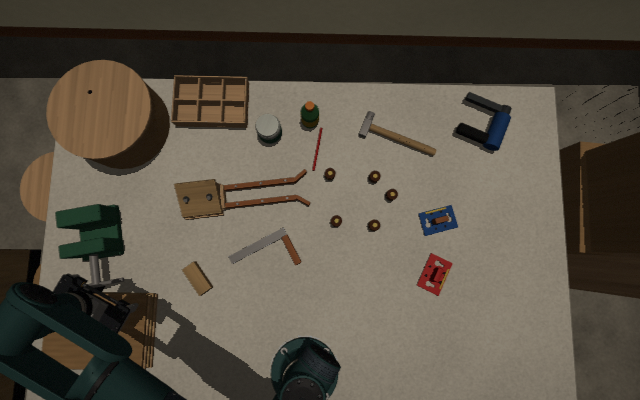

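View pics/scene0.png

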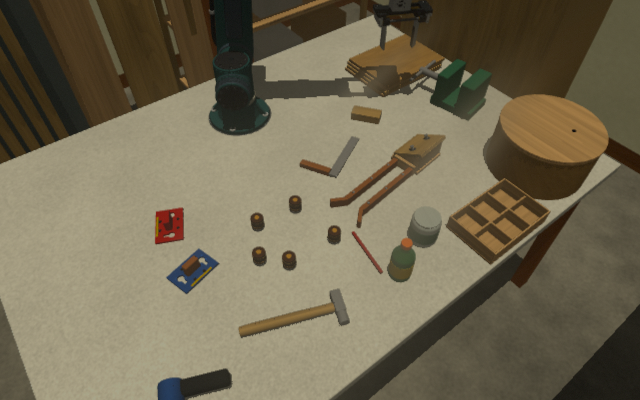

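Top view: five feet at about (330,174), (374,177), (391,195), (336,221) and (374,225). The blue plate is at (438,220), and the look-alikes are the red plate (434,273) and the blue clamp (485,120). I choose the flat blue plate with the stripe and handle. The jig's board is at (200,198) and the lane mouth at about (300,190).

```bash
python3 - <<'E'
from h import *
for n in('top','scene'):
    z=np.load(n+'0.npz');p=z['p'];X=z['X']; hsv=cv2.cvtColor(p,cv2.COLOR_RGB2HSV)
    inb=(X[...,0]>.2)&(X[...,0]<.9)&(abs(X[...,1])<.6)
    m=inb&(X[...,2]>.037)&(X[...,2]<.05)
    k,l,s,cen=cv2.connectedComponentsWithStats(m.astype(np.uint8))
    for i in range(1,k):
        if s[i,4]>25: q=X[l==i]; print(n,'z4',cen[i].round(),s[i,4],((q.max(0)+q.min(0))/2).round(4),(q.max(0)-q.min(0)).round(3))
    m=inb&(hsv[...,0]>100)&(hsv[...,0]<125)&(hsv[...,1]>120)&(hsv[...,2]>50)
    k,l,s,cen=cv2.connectedComponentsWithStats(m.astype(np.uint8))
    for i in range(1,k):
        if s[i,4]>25: q=X[l==i]; r=cv2.minAreaRect(q[:,:2].astype(np.float32)*1000); print(n,'blue',cen[i].round(),s[i,4],r,q[:,2].mean())
    # rails
    m=inb&(X[...,2]>.022)&(X[...,2]<.036)&(hsv[...,1]>90)
    k,l,s,cen=cv2.connectedComponentsWithStats(m.astype(np.uint8))
    for i in range(1,k):
        if s[i,4]>60: q=X[l==i]; print(n,'rail',cen[i].round(),s[i,4],q.min(0).round(3),q.max(0).round(3))
z=np.load('top0.npz');p=z['p'][60:300,160:480];cv2.imwrite('pics/t1.png',cv2.resize(p[:,:,::-1],None,fx=2.5,fy=2.5,interpolation=cv2.INTER_CUBIC))
E
```

```text
top z4 [202. 106.] 447 [0.8405 0.3306 0.0435] [0.118 0.24  0.013]
top z4 [479. 100.] 150 [ 0.8788 -0.5626  0.0428] [0.041 0.074 0.012]
top z4 [154. 143.] 94 [0.7238 0.5116 0.0435] [0.151 0.084 0.013]
top z4 [234. 122.] 43 [0.7905 0.2477 0.0436] [0.017 0.072 0.013]
top z4 [475. 133.] 368 [ 0.7621 -0.544   0.0436] [0.075 0.112 0.013]
top z4 [330. 173.] 89 [ 0.6245 -0.0695  0.0433] [0.033 0.035 0.011]
top z4 [375. 176.] 89 [ 0.6173 -0.2148  0.0422] [0.033 0.035 0.01 ]
top z4 [392. 194.] 94 [ 0.5593 -0.2707  0.042 ] [0.033 0.033 0.01 ]
top z4 [200. 207.] 286 [0.5065 0.3401 0.0436] [0.046 0.126 0.013]
top z4 [336. 220.] 95 [ 0.4729 -0.0919  0.0414] [0.032 0.032 0.009]
top z4 [441. 219.] 81 [ 0.4817 -0.4272  0.0427] [0.026 0.044 0.011]
top z4 [374. 224.] 99 [ 0.4607 -0.2127  0.042 ] [0.035 0.033 0.01 ]
top z4 [118. 244.] 28 [0.3864 0.5873 0.0435] [0.037 0.01  0.013]
top z4 [438. 275.] 82 [ 0.3081 -0.4099  0.0422] [0.04  0.031 0.01 ]
top z4 [131. 298.] 324 [0.2191 0.541  0.0435] [0.037 0.117 0.013]
top blue [491. 138.] 60 ((750.5712280273438, -590.7521362304688), (17.642940521240234, 49.418
[... 2113 characters left out ...]
.022] [0.332 0.385 0.036]
scene rail [377. 185.] 934 [ 0.488 -0.007  0.022] [0.636 0.291 0.036]
scene rail [518. 182.] 223 [0.678 0.467 0.022] [0.899 0.533 0.036]
scene rail [510. 190.] 90 [0.783 0.414 0.022] [0.852 0.45  0.036]
scene rail [491. 202.] 105 [0.783 0.303 0.023] [0.851 0.371 0.036]
scene rail [526. 204.] 75 [0.86  0.388 0.022] [0.9   0.451 0.036]
scene rail [472. 214.] 103 [0.782 0.232 0.022] [0.853 0.293 0.036]
scene rail [508. 216.] 75 [0.861 0.308 0.023] [0.9   0.371 0.036]
scene rail [465. 235.] 140 [0.781 0.206 0.022] [0.899 0.214 0.036]
scene rail [491. 230.] 71 [0.86  0.232 0.022] [0.899 0.293 0.036]
scene rail [284. 318.] 648 [ 0.698 -0.423  0.022] [ 0.796 -0.205  0.032]
```

View pics/t1.png

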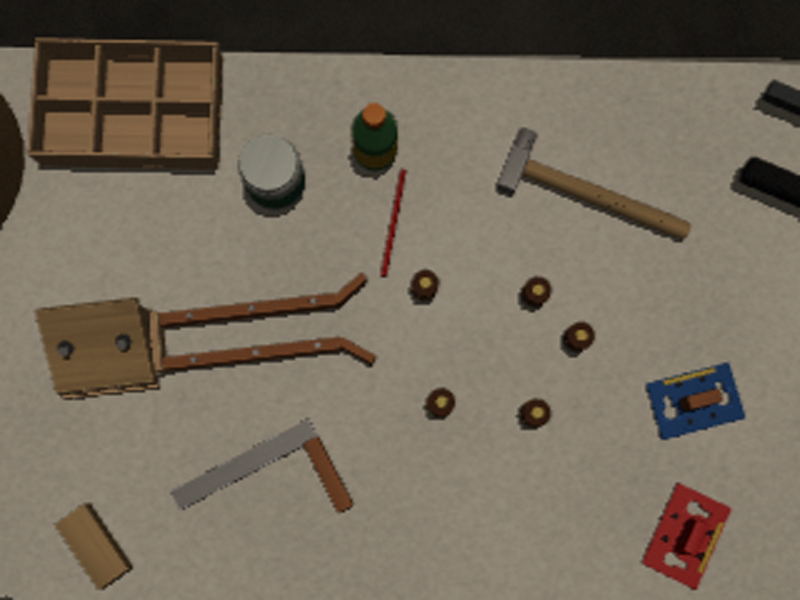

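```bash
cat >> h.py <<'E'
def fitjig(X,x0,verbose=True):
    """x0=(jx,jy,yaw) initial guess; refine yaw,x from rail tops"""
    jx,jy,a=x0
    for it in range(6):
        c,s=np.cos(a),np.sin(a)
        Y=X.reshape(-1,3); Y=Y[np.isfinite(Y[:,0])]
        dx,dy=Y[:,0]-jx,Y[:,1]-jy; lx=c*dx+s*dy; ly=-s*dx+c*dy
        m=(Y[:,2]>.026)&(Y[:,2]<.034)&(abs(abs(lx)-.029)<.012)&(ly>.02)&(ly<.21)
        L=m&(lx<0);Rr=m&(lx>0)
        f1=np.polyfit(ly[L],lx[L],1);f2=np.polyfit(ly[Rr],lx[Rr],1)
        sl=(f1[0]+f2[0])/2; off=(f1[1]+f2[1])/2
        jx+=c*off; jy+=s*off; a-=sl
    if verbose: print('rails n',L.sum(),Rr.sum(),f1,f2,'jig',jx,jy,a)
    return jx,jy,a
def delta(target,yaw):
    """cm shift in present tool axes and turn to reach target TCP & yaw"""
    T=toolT(); d=T[:3,:3].T@(np.array(target)-T[:3,3]); y=robot.get_obs()['ee_rot'][2]
    t=-(yaw-y); t=(t+np.pi)%(2*np.pi)-np.pi
    return (100*d).round(2),round(t,3)
E
python3 - <<'E'
from h import *
for n in('top','scene'):
    X=np.load(n+'0.npz')['X']
    j=fitjig(X,(.575,.05,.09))
    a=j[2];c,s=np.cos(a),np.sin(a); Y=X.reshape(-1,3); Y=Y[np.isfinite(Y[:,0])]
    dx,dy=Y[:,0]-j[0],Y[:,1]-j[1]; lx=c*dx+s*dy; ly=-s*dx+c*dy
    m=(abs(lx)<.015)&(Y[:,2]>.03)&(Y[:,2]<.039)&(ly>.1)&(ly<.3); print('stop ly',np.percentile(ly[m],[2,50,98]))
    m=(abs(lx)<.06)&(Y[:,2]>.03)&(ly>.2)&(ly<.42); print('board ly',np.percentile(ly[m],[1,99]))
    m=(lx>-.05)&(lx<.04)&(Y[:,2]>.03)&(ly>.26)&(ly<.35); f=np.linalg.lstsq(np.c_[lx[m],ly[m],lx[m]*0+1],Y[m,2],rcond=None)[0];print('plane',f)
print(delta((.40,.28,.27),.1))
E
```

```text
rails n 269 257 [-0.00061112 -0.02888115] [0.00061112 0.02888115] jig 0.5743215471168431 0.04996265861491001 0.13438787528076324
stop ly [0.22192073 0.22616805 0.23189745]
board ly [0.22027551 0.35763541]
plane [ 0.57625065 -0.00104885  0.06167586]
rails n 238 269 [-0.0003233  -0.02893831] [0.00032334 0.0289383 ] jig 0.572385350082304 0.04976812568352634 0.1383718255048805
stop ly [0.21894969 0.22404769 0.23178465]
board ly [0.20916138 0.35737774]
plane [0.43818585 0.0144471  0.05715444]
(array([-23.34, -12.07, -10.15]), np.float64(2.58))
```

```bash
python3 - <<'E'
from h import *
print(delta((.58,.24,.2),.136))
E
```

```text
(array([-41.24,  -7.62,  -3.16]), np.float64(2.544))
```

>>> {"fn": "servo_tool", "kwargs": {
  "series": "-1 -4 -1 -3 0.12;-1 -8 -2 -3 0.24;-1 -12 -3 -3 0.36;-1 -16 -4 -3 0.48;-1 -20 -5 -3 0.6;-1 -24 -6 -3 0.72;-1 -28 -6 -3 0.84;-1 -32 -7 -3 0.96;-1 -36 -7 -3 1.08;-1 -40 -7.5 -3 1.2;-1 -41.2 -7.6 -3.2 1.32;-1 -41.2 -7.6 -3.2 1.44;-1 -41.2 -7.6 -3.2 1.56;-1 -41.2 -7.6 -3.2 1.68;-1 -41.2 -7.6 -3.2 1.8;-1 -41.2 -7.6 -3.2 1.92;-1 -41.2 -7.6 -3.2 2.04;-1 -41.2 -7.6 -3.2 2.16;-1 -41.2 -7.6 -3.2 2.28;-1 -41.2 -7.6 -3.2 2.4"
}}

```text
time: 1.77
tool_pos: [0.5797, 0.2407, 0.2005]
ee_rot: [-3.142, 0.002, 0.274]
wrist_force: [0.8, 0.3, 0.0]
width: 0.0939
```

>>> {"fn": "servo_tool", "kwargs": {
  "series": "-1 0 0 0 0.12;-1 0 0 0 0.14;-1 0 0 0 0.14"
}}

```text
time: 2.02
tool_pos: [0.5798, 0.2407, 0.2007]
ee_rot: [3.142, 0.001, 0.142]
wrist_force: [0.4, -0.1, -1.2]
width: 0.0938
```

```bash
python3 - <<'E'
from h import *
p,d,X,c,W=shot('wrist','w1.png'); np.savez('w1.npz',p=p,X=X)
j=fitjig(X,(.574,.04,.136))
a=j[2];c_,s=np.cos(a),np.sin(a); dx,dy=X[...,0]-j[0],X[...,1]-j[1]; lx=c_*dx+s*dy; ly=-s*dx+c_*dy; Z=X[...,2]
m=(abs(lx)<.015)&(Z>.03)&(Z<.039)&(ly>.1)&(ly<.3); print('stop',np.percentile(ly[m],[2,50,98]))
m=(abs(lx)<.05)&(Z>.035)&(ly>.25)&(ly<.42); print('board ly',np.percentile(ly[m],[.5,99.5]))
m=(lx>-.045)&(lx<.04)&(Z>.03)&(ly>.29)&(ly<.33); f=np.linalg.lstsq(np.c_[lx[m],ly[m],lx[m]*0+1],Z[m],rcond=None)[0];print('plane',f)
h=(Z-(f[0]*lx+f[1]*ly+f[2]))*np.cos(np.arctan(f[0]))
m=(h>.008)&(h<.02)&(abs(lx)<.05)&(ly>.24)&(ly<.38)
k,l,st,cen=cv2.connectedComponentsWithStats(m.astype(np.uint8))
for i in range(1,k):
    if st[i,4]>10: print('stud',cen[i],st[i,4],lx[l==i].mean(),ly[l==i].mean(),h[l==i].mean(),X[l==i].mean(0))
print(toolT()[:3,3],robot.get_obs()['ee_rot'])
E
```

```text
rails n 1841 2039 [-0.00080795 -0.02871018] [0.00080795 0.02871018] jig 0.5734530844194627 0.03992513218030219 0.1335015491042602
stop [0.23080146 0.2355147  0.24071281]
board ly [0.25015816 0.36723999]
plane [5.76568381e-01 4.10047123e-05 6.22028385e-02]
stud [196.34065934 220.17582418] 91 -0.005632462942645026 0.3408690170162086 0.01231267942114177 [0.52249925 0.37701135 0.07318196]
stud [260.55555556 220.72222222] 90 -0.005656603068051766 0.26937843866109107 0.01258257322428528 [0.5319911  0.30615369 0.07347665]
[0.57987643 0.24074047 0.20090712] [3.14153725e+00 8.23785795e-04 1.42360264e-01]
```

View pics/w1.png

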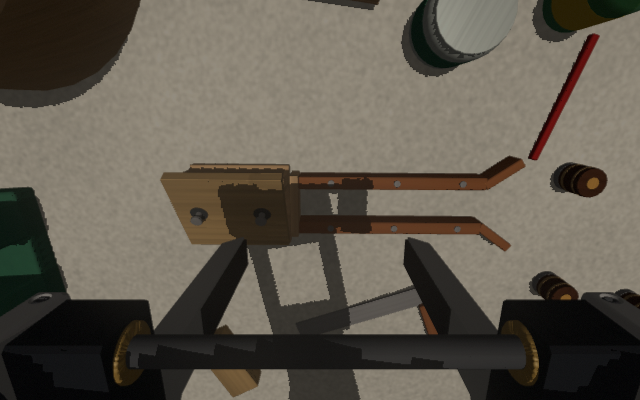

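```bash
python3 - <<'E'
from h import *
print(delta((.53,-.43,.17),.275))
E
```

```text
(array([-14.45,  65.69,   3.11]), np.float64(-0.133))
```

>>> {"fn": "servo_tool", "kwargs": {
  "series": "-1 -1 4 0 0;-1 -2 8 0 0;-1 -3 12 0 0;-1 -4 16 0 0;-1 -5 20 0 0;-1 -6 24 0 0;-1 -7 28 0 0;-1 -7 32 0 0;-1 -8 36 0 0;-1 -9 40 0 0;-1 -10 44 0 -0.1;-1 -11 48 0 -0.13;-1 -12 52 1 -0.13;-1 -13 56 2 -0.13;-1 -14 60 3 -0.13;-1 -14.5 64 3.1 -0.13;-1 -14.5 65.7 3.1 -0.13;-1 -14.5 65.7 3.1 -0.13"
}}

```text
time: 3.57
tool_pos: [0.5264, -0.4342, 0.1678]
ee_rot: [-3.14, 0.002, 0.267]
wrist_force: [-0.1, 0.2, -0.6]
width: 0.0941
```

```bash
cat > plate.py <<'E'
from h import *
import sys
p,d,X,c,W=shot('wrist',sys.argv[1]); hsv=cv2.cvtColor(p,cv2.COLOR_RGB2HSV)
np.savez('w2.npz',p=p,X=X)
m=(hsv[...,0]>100)&(hsv[...,0]<125)&(hsv[...,1]>120)&(hsv[...,2]>40)&(X[...,2]<.02)
q=X[m]; print('blue',m.sum(),cv2.minAreaRect(q[:,:2].astype(np.float32)*1000),np.median(q[:,2]))
r=cv2.minAreaRect(q[:,:2].astype(np.float32)*1000)[0]
m=(X[...,2]>.038)&(X[...,2]<.05)&(abs(X[...,0]-r[0]/1000)<.04)&(abs(X[...,1]-r[1]/1000)<.04)
q=X[m]; print('handle',m.sum(),cv2.minAreaRect(q[:,:2].astype(np.float32)*1000),np.median(q[:,2]))
m=(hsv[...,0]>22)&(hsv[...,0]<34)&(hsv[...,1]>150)&(np.hypot(X[...,0]-r[0]/1000,X[...,1]-r[1]/1000)<.08);print('yellow',m.sum(),X[m].mean(0))
E
python3 plate.py w2.png
```

```text
blue 688 ((481.47857666015625, -461.8683776855469), (64.40178680419922, 57.86452102661133), 2.5120646953582764) 0.0058235260768791375
handle 400 ((480.96038818359375, -434.72625732421875), (17.434391021728516, 30.248245239257812), 13.561113357543945) 0.043557586972062495
yellow 2 [ 0.51066083 -0.41750768  0.00572282]
```

View pics/w2.png

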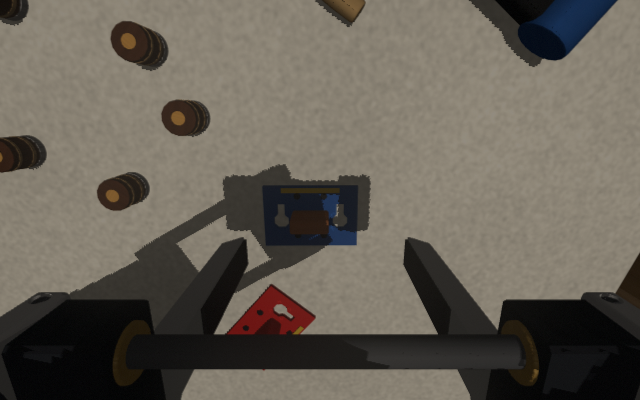

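```bash
python3 - <<'E'
from h import *
z=np.load('w2.npz');X=z['X'];p=z['p']
near=np.hypot(X[...,0]-.481,X[...,1]+.428)<.075
for a,b in((.036,.05),(.004,.05)):
    m=near&(X[...,2]>a)&(X[...,2]<b)
    m=cv2.morphologyEx(m.astype(np.uint8),cv2.MORPH_OPEN,np.ones((3,3)))>0
    m[250:]=0
    q=X[m]; print(m.sum(),cv2.minAreaRect(q[:,:2].astype(np.float32)*1000),np.median(q[:,2]))
E
```

```text
619 ((479.4144592285156, -428.61370849609375), (17.509050369262695, 42.77068328857422), 13.847225189208984) 0.043403961097185306
4982 ((478.42724609375, -428.908203125), (76.70973205566406, 113.98444366455078), 15.680734634399414) 0.006021637227822313
```

```bash
python3 - <<'E'
from h import *
print(delta((.479,-.4287,.017),.27))
E
```

```text
(array([-4.55, -1.52, 15.17]), np.float64(-0.001))
```

>>> {"fn": "servo_tool", "kwargs": {
  "series": "-1 -3 -1 3 0;-1 -4.5 -1.5 6 0;-1 -4.5 -1.5 9 0;-1 -4.5 -1.5 12 0;-1 -4.5 -1.5 14 0;-1 -4.5 -1.5 15.2 0;-1 -4.5 -1.5 15.2 0;-1 -4.5 -1.5 15.2 0;0.3 -4.5 -1.5 15.2 0;0.3 -4.5 -1.5 15.2 0;0.3 -4.5 -1.5 15.2 0;0.3 -4.5 -1.5 15.2 0;0.3 -4.5 -1.5 15.2 0;0.3 -4.5 -1.5 15.2 0"
}}

```text
time: 4.78
tool_pos: [0.4808, -0.4277, 0.0187]
ee_rot: [3.141, -0.0, 0.27]
wrist_force: [0.3, -0.2, -0.6]
width: 0.0576
```

```bash
cat > face.py <<'E'
from h import *
J=(.5735,.0400,.1335)
c,s=np.cos(J[2]),np.sin(J[2]); C,S=np.cos(np.pi/6),.5
ex=np.array([c*C,s*C,S]); ey=np.array([-s,c,0]); ez=np.array([-c*S,-s*S,C])
F=np.array([J[0]-.305*s,J[1]+.305*c,.062]); RF=np.c_[ex,ey,ez]
def face(x,y,z): return F+RF@np.array([x,y,z])
def tf(p): return RF.T@(np.array(p)-F)
E
python3 - <<'E'
from face import *
print(F,robot.get_obs()['tool_pos'],robot.get_obs()['width'])
E
```

```text
[0.53290334 0.34228614 0.062     ] [ 0.48075773 -0.42771962  0.01871081] 0.057552773067707966
```

>>> {"fn": "servo_tool", "kwargs": {
  "series": "1 0 0 0 0;1 0 0 0 0;1 0 0 0 0;1 0 0 0 0;1 0 0 0 0;1 0 0 0 0;1 0 0 0 0"
}}

```text
time: 5.37
tool_pos: [0.4806, -0.4275, 0.0183]
ee_rot: [-3.141, -0.0, 0.27]
wrist_force: [0.2, -0.5, -0.1]
width: 0.0111
```

>>> {"fn": "servo_tool", "kwargs": {
  "series": "1 0 0 -2 0;1 0 0 -5 0;1 0 0 -8 0;1 0 0 -10 0;1 0 0 -12 0;1 0 0 -12 0"
}}

```text
time: 5.87
tool_pos: [0.4826, -0.4296, 0.1444]
ee_rot: [3.133, -0.005, 0.27]
wrist_force: [0.1, 0.2, 0.2]
width: 0.0001
```

```bash
python3 - <<'E'
from face import *
o=robot.get_obs();print(o['tool_pos'],o['width'],o['wrist_force'])
p,d,X,c,W=shot('wrist','w3.png')
# pose for pretilt: plate horizontal, TCP plate pos (8?,0,19)
print('handle pivot when flush at origin',face(.006,0,.036))
E
```

```text
[ 0.48264022 -0.42962419  0.14443613] 9.387441727397593e-05 [0.09438471 0.20041196 0.24267044]
handle pivot when flush at origin [0.52021342 0.3405819  0.09617691]
```

View pics/w3.png

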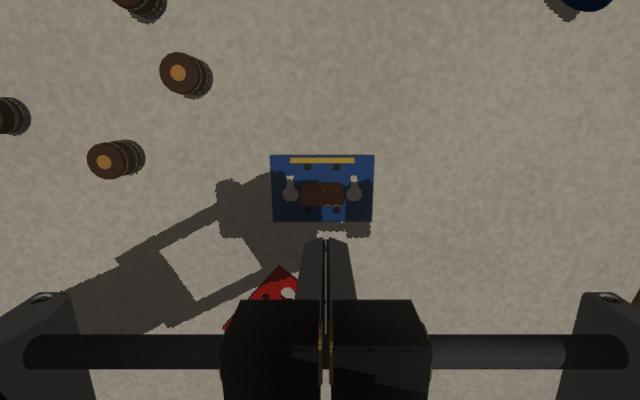

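```bash
cat > pm.py <<'E'
from h import *
def measure(fn,ctr,vmax=400):
    p,d,X,c,W=shot('wrist',fn)
    near=np.hypot(X[...,0]-ctr[0],X[...,1]-ctr[1])<.075; near[vmax:]=False
    for a,b in((.036,.05),(.004,.05)):
        m=near&(X[...,2]>a)&(X[...,2]<b)
        m=cv2.morphologyEx(m.astype(np.uint8),cv2.MORPH_OPEN,np.ones((3,3)))>0
        q=X[m]; print(m.sum(),cv2.minAreaRect(q[:,:2].astype(np.float32)*1000),np.median(q[:,2]))
    return p,X
E
python3 - <<'E'
from pm import *
T=toolT();print(T[:3,3],robot.get_obs()['ee_rot'],robot.get_obs()['joint_positions'])
p,X=measure('w4.png',(.481,-.428),235)
cv2.imwrite('pics/w4c.png',cv2.resize(p[130:330,210:450,::-1],None,fx=3,fy=3,interpolation=cv2.INTER_CUBIC))
E
```

```text
[ 0.48190502 -0.42881494  0.14152676] [ 3.13607103e+00 -3.06816341e-03  2.69829610e-01] [-8.15105923e-01  3.00892725e-01  1.17556837e+00  1.35153070e-04
  1.65881620e+00  4.85881570e-01]
778 ((479.2108154296875, -428.8454895019531), (17.070037841796875, 43.32691192626953), 15.518562316894531) 0.04341476195782845
6190 ((478.1964111328125, -429.0161437988281), (76.02369689941406, 114.21298217773438), 15.378278732299805) 0.006002586891550976
```

View pics/w4c.png

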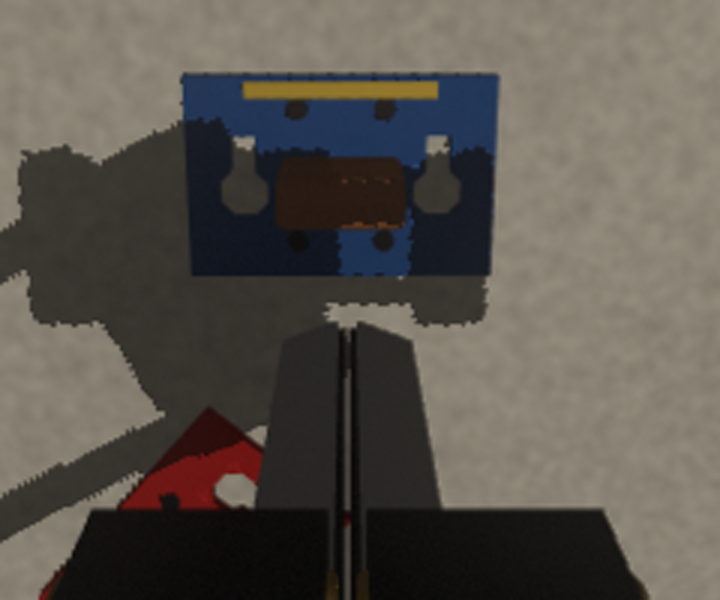

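```bash
python3 - <<'E'
from h import *
p,d,X,c,W=shot('wrist'); T=toolT()
Y=(X-T[:3,3])@T[:3,:3]
print(calibration('wrist')['tool_from_camera'][:3,3])
for v in range(228,310,6): print(v,(Y[v,[310,316,334,340]]*1000).round(0).tolist(),d[v,316].round(3))
E
```

```text
[ 0.08340241  0.00046432 -0.21504309]
228 [[-51.0, -16.0, 138.0], [-50.0, -9.0, 137.0], [nan, nan, nan], [-50.0, 19.0, 137.0]] 0.378
234 [[-57.0, -16.0, 136.0], [-58.0, -9.0, 138.0], [-58.0, 12.0, 137.0], [-58.0, 19.0, 137.0]] 0.38
240 [[-65.0, -16.0, 137.0], [10.0, -4.0, -42.0], [10.0, 6.0, -42.0], [-66.0, 19.0, 137.0]] 0.188
246 [[10.0, -7.0, -51.0], [10.0, -4.0, -51.0], [10.0, 6.0, -52.0], [10.0, 9.0, -50.0]] 0.18
252 [[10.0, -7.0, -59.0], [10.0, -4.0, -58.0], [10.0, 6.0, -58.0], [10.0, 9.0, -59.0]] 0.173
258 [[11.0, -7.0, -67.0], [10.0, -4.0, -66.0], [9.0, 6.0, -65.0], [10.0, 9.0, -66.0]] 0.166
264 [[10.0, -6.0, -73.0], [10.0, -3.0, -72.0], [10.0, 5.0, -72.0], [11.0, 8.0, -74.0]] 0.16
270 [[10.0, -6.0, -78.0], [10.0, -3.0, -79.0], [10.0, 5.0, -79.0], [10.0, 8.0, -78.0]] 0.153
276 [[10.0, -6.0, -85.0], [10.0, -3.0, -84.0], [10.0, 5.0, -84.0], [10.0, 8.0, -84.0]] 0.148
282 [[10.0, -6.0, -89.0], [10.0, -3.0, -90.0], [10.0, 5.0, -90.0], [10.0, 7.0, -90.0]] 0.143
288 [[10.0, -6.0, -94.0], [10.0, -3.0, -94.0], [10.0, 5.0, -95.0], [10.0, 7.0, -94.0]] 0.138
294 [[10.0, -5.0, -99.0], [10.0, -3.0, -99.0], [10.0, 5.0, -99.0], [11.0, 7.0, -100.0]] 0.134
300 [[34.0, -3.0, -140.0], [34.0, -2.0, -140.0], [34.0, 3.0, -141.0], [35.0, 5.0, -141.0]] 0.087
306 [[34.0, -3.0, -143.0], [34.0, -2.0, -143.0], [34.0, 3.0, -143.0], [34.0, 5.0, -143.0]] 0.085
```

```bash
python3 - <<'E'
from h import *
o=robot.get_obs();t=o['tool_pos'];print(t,o['joint_positions'],o['width'])
p,d,X,c,W=shot('scene','s1.png')
m=(np.hypot(X[...,0]-t[0],X[...,1]-t[1])<.02)&(X[...,2]>.06)
print(m.sum(),np.sort(X[m][:,2])[:10],X[m][np.argsort(X[m][:,2])[:6]])
u,v=proj(t,c,W);print('TCP pix',u,v)
u,v=int(u),int(v);cv2.imwrite('pics/s1c.png',cv2.resize(cv2.circle(p[:,:,::-1].copy(),(u,v),1,(0,0,255),-1)[v-70:v+50,u-80:u+80],None,fx=5,fy=5,interpolation=cv2.INTER_CUBIC))
E
```

```text
[ 0.48029788 -0.42719632  0.13710874] [-8.15147985e-01  3.03625924e-01  1.18081674e+00  5.02618801e-05
  1.65862707e+00  4.85872376e-01] 0.0003320287828357621
573 [0.17135455 0.17563809 0.1756736  0.17581277 0.17769707 0.17807121
 0.17848562 0.17877195 0.17891084 0.17943069] [[ 0.48687342 -0.42289358  0.17135455]
 [ 0.48891261 -0.42540949  0.17563809]
 [ 0.49016826 -0.42855844  0.1756736 ]
 [ 0.48782208 -0.4222821   0.17581277]
 [ 0.48793961 -0.42442773  0.17769707]
 [ 0.48841163 -0.41947855  0.17807121]]
TCP pix 182.28444944213058 240.57662894434037
```

View pics/s1c.png

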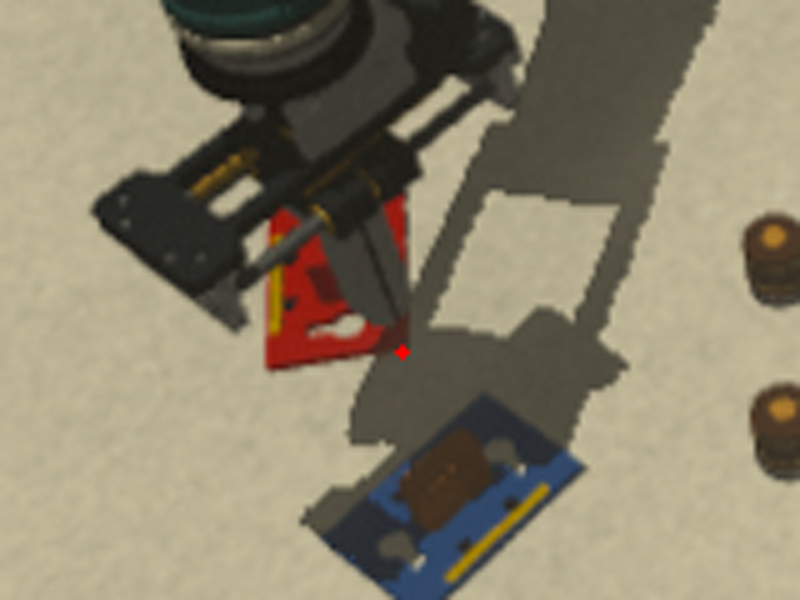

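Both cameras show the real fingertips ending about 38 mm above the reported TCP, which is why the grasp closed over the handle without touching it. I'll allow for that offset and regrasp.

>>> {"fn": "servo_tool", "kwargs": {
  "series": "-0.5 0 0 0 0;-0.5 0 0 1 0;-0.5 0 0 3 0;-0.5 0 0 5 0;-0.5 0 0 7 0;-0.5 0 0 7 0;-0.5 0 0 7 0;-0.5 0 0 7 0;-0.5 0 0 7 0;-0.5 0 0 7 0;-0.5 0 0 7 0;-0.5 0 0 7 0;-0.5 0 0 7 0"
}}

```text
time: 7.15
tool_pos: [0.4809, -0.4277, 0.069]
ee_rot: [3.141, -0.001, 0.27]
wrist_force: [0.4, -0.7, -0.2]
width: 0.0706
```

```bash
python3 - <<'E'
from h import *
o=robot.get_obs();print(o['tool_pos'],o['width'],o['wrist_force']);print(delta((.479,-.4287,-.020),.27))
E
```

```text
[ 0.48088454 -0.42771029  0.06897508] 0.07055216581488435 [ 0.3887838  -0.73167623 -0.15490738]
(array([-0.21,  0.04,  8.9 ]), np.float64(-0.0))
```

>>> {"fn": "servo_tool", "kwargs": {
  "series": "-0.5 -0.1 0 2 0;-0.5 -0.2 0 4 0;-0.5 -0.2 0 6 0;-0.5 -0.2 0 7.5 0;-0.5 -0.2 0 8.5 0;-0.5 -0.2 0 8.9 0;-0.5 -0.2 0 8.9 0"
}}

```text
time: 7.73
tool_pos: [0.4783, -0.4275, -0.0217]
ee_rot: [-3.14, 0.001, 0.27]
wrist_force: [0.5, 0.8, 0.5]
width: 0.0705
```

>>> {"fn": "servo_tool", "kwargs": {
  "series": "1 0 0 0 0;1 0 0 0 0;1 0 0 0 0;1 0 0 0 0;1 0 0 0 0;1 0 0 0 0;1 0 0 0 0;1 0 0 0 0;1 0 0 0 0;1 0 0 0 0"
}}

```text
time: 8.57
tool_pos: [0.4792, -0.4284, -0.0196]
ee_rot: [3.141, -0.001, 0.27]
wrist_force: [-0.6, 0.4, 5.8]
width: 0.0437
```

>>> {"fn": "servo_tool", "kwargs": {
  "series": "1 0 0 -1 0;1 0 0 -3 0;1 0 0 -6 0;1 0 0 -10 0;1 0 0 -14 0;1 0 0 -17 0;1 0 0 -19 0;1 0 0 -19 0;1 0 0 -19 0;1 0 0 -19 0"
}}

```text
time: 9.4
tool_pos: [0.4778, -0.4272, 0.1664]
ee_rot: [-3.138, 0.002, 0.27]
wrist_force: [-0.6, -0.1, -2.2]
width: 0.0438
```

```bash
cat > hand.py <<'E'
from face import *
def hand(fn=None,show=True):
    """plate in hand from the wrist depth: top-surface plane, handle-side yellow edge; tool frame mm"""
    c,W=world_from_cam('wrist'); T=toolT()
    p,d,X,c,W=shot('wrist',fn)
    Y=((X-T[:3,3])@T[:3,:3])*1000
    near=(abs(Y[...,0])<62)&(abs(Y[...,1])<75)&(abs(Y[...,2]+20)<75)
    hsv=cv2.cvtColor(p,cv2.COLOR_RGB2HSV); blue=(hsv[...,0]>95)&(hsv[...,0]<130)&(hsv[...,1]>90)
    q=Y[near&blue]
    A=np.c_[q[:,0],q[:,1],np.ones(len(q))]; w=np.ones(len(q),bool)
    for i in range(5):
        f=np.linalg.lstsq(A[w],q[w,2],rcond=None)[0]; r=A@f-q[:,2]; w=abs(r)<3
    n=np.array([f[0],f[1],-1]); n/=np.linalg.norm(n)   # plate z in tool (tool z down)
    # all pixels on the plane
    r=Y@n-(-f[2]*-1*0+np.array([0,0,f[2]])@n); on=near&(abs(r)<2.5); on=cv2.morphologyEx(on.astype(np.uint8),cv2.MORPH_OPEN,np.ones((3,3)))>0
    q=Y[on]
    px=np.array([1,0,0])-n[0]*n; px/=np.linalg.norm(px); py=np.cross(n,px)
    uv=np.c_[q@px,q@py].astype(np.float32); rect=cv2.minAreaRect(uv)
    print('n',len(q),'normal tool',n.round(3),'pitch deg',np.degrees(np.arctan2(n[0],-n[2])).round(2),'roll',np.degrees(np.arctan2(n[1],-n[2])).round(2),'h',f.round(3))
    print('top edge u98',np.percentile(uv[:,0],[.5,99.5]).round(1),'v',np.percentile(uv[:,1],[.5,99.5]).round(1),'rect',rect)
    # top-end edge line -> world
    return T,n,px,py,uv,f,p,Y
E
python3 - <<'E'
from hand import *
T,*_=hand('w5.png');print(T[:3,3],robot.get_obs()['width'])
print(delta((.40,.30,.2),.1335))
E
```

```text
n 11530 normal tool [ 0.001  0.    -1.   ] pitch deg 0.06 roll 0.02 h [ 1.0000e-03  0.0000e+00 -2.5339e+01]
top edge u98 [-38.2  37.1] v [-57.2  56.1] rect ((-1.0142784118652344, -0.6482009887695312), (114.66639709472656, 76.95037841796875), 89.95584106445312)
[ 0.47778662 -0.42721558  0.16644134] 0.04364465481372671
(array([ 11.89, -72.15,  -3.08]), np.float64(0.136))
```

View pics/w5.png

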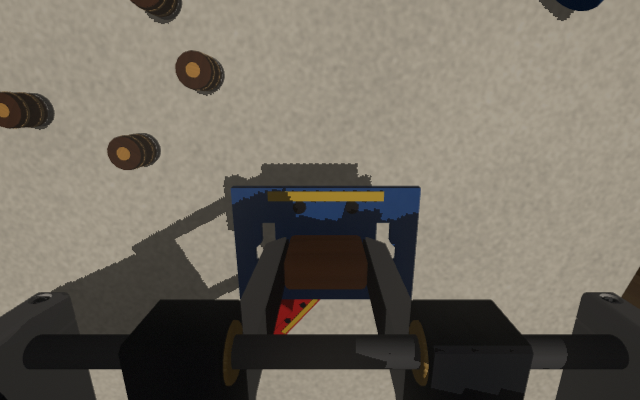

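```bash
cat >> face.py <<'E'
def jig(x,y,z): return np.array([J[0]+c*x-s*y,J[1]+s*x+c*y,z])
E
python3 - <<'E'
from face import *
print(jig(-.062,.3044,.12),delta(jig(-.062,.3044,.12),J[2]))
E
```

```text
[0.47153487 0.33343904 0.12      ] (array([ 19.7 , -73.42,   4.91]), np.float64(0.136))
```

>>> {"fn": "servo_tool", "kwargs": {
  "series": "1 1 -3 0 0;1 2 -7 0 0;1 3 -11 0 0;1 4 -15 0 0;1 5 -19 0 0;1 6 -23 0 0;1 7 -27 0 0;1 8 -31 0 0;1 9 -35 0 0;1 10 -39 0 0;1 12 -43 0 0;1 13 -47 0 0;1 14 -51 0 0;1 15 -55 0 0.1;1 16 -59 0 0.136;1 17 -63 0 0.136;1 18 -67 0 0.136;1 19 -71 0 0.136;1 19.7 -73.4 0 0.136;1 19.7 -73.4 0 0.136"
}}

```text
time: 11.12
tool_pos: [0.4705, 0.3362, 0.1653]
ee_rot: [-3.141, 0.006, 0.14]
wrist_force: [-0.1, -0.1, -1.3]
width: 0.0436
```

>>> {"fn": "servo_tool", "kwargs": {
  "series": "1 0 0 1 0;1 0 0 3 0;1 0 0 4.5 0;1 0 0 4.9 0;1 0 0 4.9 0"
}}

```text
time: 11.53
tool_pos: [0.4713, 0.3294, 0.1168]
ee_rot: [3.139, 0.006, 0.132]
wrist_force: [-0.8, 0.1, -2.1]
width: 0.0439
```

```bash
python3 - <<'E'
from hand import *
o=robot.get_obs();print(o['tool_pos'],o['ee_rot'],o['wrist_force'])
hand();o=robot.get_obs();print(o['tool_pos'])
print(delta(jig(-.062,.3044,.04),J[2]))
E
```

```text
[0.47134636 0.32941452 0.11681453] [3.1386744  0.00612161 0.13199615] [-0.84555284  0.09113775 -2.08113376]
n 11524 normal tool [ 0.001  0.    -1.   ] pitch deg 0.07 roll 0.01 h [ 1.0000e-03  0.0000e+00 -2.5366e+01]
top edge u98 [-38.1  37.2] v [-57.2  56.2] rect ((-0.7873420715332031, -0.49036407470703125), (114.5362777709961, 76.7338638305664), 89.8659896850586)
[0.47233121 0.33015239 0.11874997]
(array([-0.01, -0.35,  7.87]), np.float64(-0.001))
```

>>> {"fn": "servo_tool", "kwargs": {
  "series": "1 0 -0.2 3 0;1 0 -0.3 6 0;1 0 -0.3 8 0;1 0 -0.3 8.7 0;1 0 -0.3 9.2 0;1 0 -0.3 9.6 0;1 0 -0.3 10 0;1 0 -0.3 10 0"
}}

```text
time: 12.25
tool_pos: [0.4723, 0.3338, 0.026]
ee_rot: [3.14, -0.0, 0.134]
wrist_force: [-10.8, -6.9, 12.6]
width: 0.0435
```

```bash
python3 - <<'E'
from hand import *
o=robot.get_obs();print(o['tool_pos'],o['ee_rot'],o['wrist_force'])
hand();o=robot.get_obs();print(o['tool_pos'],o['wrist_force'])
E
```

```text
[0.47226519 0.33378284 0.02596293] [ 3.14030641e+00 -2.11691964e-04  1.33544610e-01] [-10.82926147  -6.94517178  12.59411672]
n 13094 normal tool [-0.045 -0.    -0.999] pitch deg -2.59 roll -0.02 h [ -0.045  -0.    -26.159]
top edge u98 [-37.5  52.4] v [-57.6  59.4] rect ((7.263500213623047, 1.1756820678710938), (124.51073455810547, 91.67263793945312), 89.99604797363281)
[0.47226171 0.3337768  0.02595112] [-10.15922224  -6.90621417  13.09178583]
```

>>> {"fn": "servo_tool", "kwargs": {
  "series": "1 0 0 0.3 0;1 0 0 0.6 0;1 0 0 0.9 0;1 0 0 0.9 0;1 0 0 0.9 0"
}}

```text
time: 12.72
tool_pos: [0.4733, 0.3339, 0.0169]
ee_rot: [3.141, -0.002, 0.133]
wrist_force: [-7.8, -7.3, 10.1]
width: 0.0439
```

```bash
python3 - <<'E'
from hand import *
hand();o=robot.get_obs();print(o['tool_pos'],o['wrist_force'],o['wrist_torque'])
E
```

```text
n 13404 normal tool [-0.216 -0.    -0.976] pitch deg -12.45 roll -0.03 h [ -0.221  -0.    -28.898]
top edge u98 [-24.   65.7] v [-59.2  61.2] rect ((18.51435089111328, 1.270904541015625), (124.88924407958984, 96.95578002929688), 89.93147277832031)
[0.47332064 0.33394168 0.01695065] [-8.28301973 -6.50236973 11.02546643] [-1.16588805  1.31552289  0.00234096]
```

>>> {"fn": "servo_tool", "kwargs": {
  "series": "1 0 0 0.3 0;1 0 0 0.6 0;1 0 0 0.6 0;1 0 0 0.6 0"
}}

```text
time: 13.1
tool_pos: [0.4739, 0.334, 0.0103]
ee_rot: [3.141, -0.003, 0.133]
wrist_force: [-4.7, -5.7, 7.7]
width: 0.0436
```

```bash
python3 - <<'E'
from hand import *
hand();o=robot.get_obs();print(o['tool_pos'],o['wrist_force'],o['wrist_torque'])
E
```

```text
n 12882 normal tool [-0.347  0.    -0.938] pitch deg -20.33 roll 0.0 h [ -0.37    0.    -30.538]
top edge u98 [-21.3  76.4] v [-58.2  60.8] rect ((24.14136505126953, 1.4586219787597656), (124.4547119140625, 105.72502899169922), 89.9398422241211)
[0.47387626 0.33398903 0.01029799] [-6.0987023  -5.08286098  7.30778057] [-1.05105066  0.90717382  0.00212084]
```

>>> {"fn": "servo_tool", "kwargs": {
  "series": "1 0 0 0.3 0;1 0 0 0.6 0;1 0 0 0.8 0;1 0 0 0.8 0;1 0 0 0.8 0"
}}

```text
time: 13.57
tool_pos: [0.4749, 0.3341, 0.0041]
ee_rot: [3.141, -0.006, 0.133]
wrist_force: [-6.2, -6.6, 13.5]
width: 0.0435
```

```bash
python3 - <<'E'
from hand import *
hand();o=robot.get_obs();print(o['tool_pos'],o['wrist_force'],o['wrist_torque'])
E
```

```text
n 8914 normal tool [-0.484  0.001 -0.875] pitch deg -28.92 roll 0.04 h [-5.5300e-01  1.0000e-03 -3.1348e+01]
top edge u98 [-22.5  81.5] v [-57.2  56.1] rect ((13.285205841064453, -0.5070915222167969), (139.3266143798828, 114.36259460449219), 0.014766211621463299)
[0.47495056 0.33403234 0.0040425 ] [-5.10386874 -6.67227287 13.98110952] [-1.24080908  1.06772476  0.0832488 ]
```

>>> {"fn": "servo_tool", "kwargs": {
  "series": "1 -0.5 0 -1 0;1 -1 0 -2 0;1 -1 0 -4 0;1 -1 0 -7 0;1 -1 0 -10 0;1 -1 0 -10 0;1 -1 0 -10 0;1 -1 0 -10 0;1 -1 0 -10 0;1 -1 0 -10 0"
}}

```text
time: 14.45
tool_pos: [0.4614, 0.3329, 0.0953]
ee_rot: [3.14, 0.004, 0.134]
wrist_force: [-1.1, -0.4, -2.3]
width: 0.0434
```

```bash
python3 - <<'E'
from hand import *
T,n,px,py,uv,f,p,Y=hand('w6.png');o=robot.get_obs();print(o['tool_pos'],o['wrist_force'],o['wrist_torque'],px,py)
E
```

```text
n 8912 normal tool [-0.467 -0.    -0.884] pitch deg -27.82 roll -0.03 h [ -0.528  -0.    -31.342]
top edge u98 [-19.6  51. ] v [-57.2  56.1] rect ((12.881624221801758, -0.5607490539550781), (77.29185485839844, 114.67848205566406), 0.11059512197971344)
[0.46159279 0.3329685  0.0954142 ] [ 0.444681    0.49694923 -1.72632491] [0.0269481  0.12773932 0.00331542] [ 8.84396888e-01 -2.15201392e-04 -4.66735577e-01] [ 0.00000000e+00 -9.99999894e-01  4.61077707e-04]
```

View pics/w6.png

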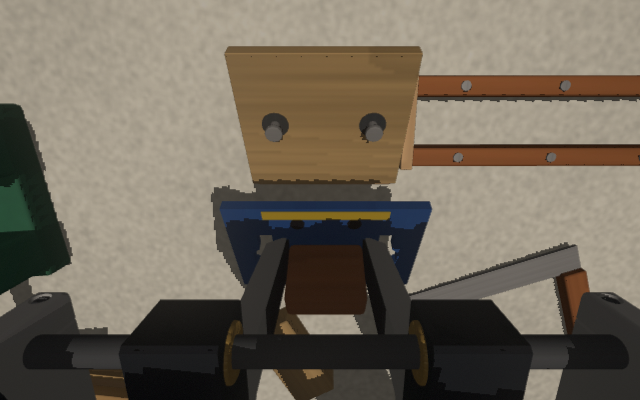

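```bash
cat >> hand.py <<'E'
def origin(r=None):
    T,n,px,py,uv,f,p,Y=hand()
    rc=cv2.minAreaRect(uv)[0]; u=np.percentile(uv[:,0],99.5)+.3-38
    print('u from edge',u,'rect',rc)
    ctr=u*px+rc[1]*py+n*(n[2]*f[2]); off=(ctr-6*px-6*n)/1000
    print('tool off mm',(off*1000).round(2),'plate origin in face mm',(tf(T[:3,3]+T[:3,:3]@off)*1000).round(2))
    return T,off
def goto(T,off,fx,fy,fz):
    w=face(fx,fy,fz)-T[:3,:3]@off; return (100*T[:3,:3].T@(w-T[:3,3])).round(2)
E
python3 - <<'E'
from hand import *
T,off=origin(); print(T[:3,3],robot.get_obs()['ee_rot'])
for z in(.05,.03,.016,0): print(z,goto(T,off,0,0,z))
E
```

```text
n 8910 normal tool [-0.467 -0.001 -0.884] pitch deg -27.82 roll -0.04 h [-5.2800e-01 -1.0000e-03 -3.1312e+01]
top edge u98 [-19.7  51. ] v [-57.1  56.1] rect ((13.176509857177734, -0.4920616149902344), (114.58072662353516, 77.39871215820312), 89.6723861694336)
u from edge 13.266476 rect (13.176509857177734, -0.4920616149902344)
tool off mm [ -3.7    0.48 -22.58] plate origin in face mm [-37.42  -0.19  86.27]
[0.46159279 0.3329685  0.0954142 ] [3.14054879e+00 2.77938403e-03 1.33808373e-01]
0.05 [ 5.06 -0.02  1.25]
0.03 [ 6.06 -0.02  2.98]
0.016 [ 6.77 -0.02  4.19]
0 [ 7.57 -0.02  5.58]
```

>>> {"fn": "servo_tool", "kwargs": {
  "series": "1 2 0 0 0;1 4 0 0 0;1 5.1 0 0 0;1 5.1 0 1 0;1 5.6 0 2.1 0;1 6 0 3 0;1 6.3 0 3.4 0;1 6.3 0 3.4 0;1 6.3 0 3.4 0;1 6.3 0 3.4 0;1 6.3 0 3.4 0;1 6.3 0 3.4 0"
}}

```text
time: 15.55
tool_pos: [0.5253, 0.3422, 0.0643]
ee_rot: [-3.141, -0.001, 0.134]
wrist_force: [-0.5, -0.7, -2.7]
width: 0.0437
```

```bash
python3 - <<'E'
from hand import *
T,off=origin(); o=robot.get_obs();print(T[:3,3],o['ee_rot'],o['wrist_force'],o['tool_pos'])
for z in(.014,.008,0,-.002): print(z,goto(T,off,0,0,z))
p,d,X,c,W=shot('wrist'); cv2.imwrite('pics/w7.png',cv2.resize(p[100:320,180:460,::-1],None,fx=2.8,fy=2.7))
E
```

```text
n 8890 normal tool [-0.467 -0.    -0.884] pitch deg -27.86 roll -0.03 h [-5.2900e-01 -1.0000e-03 -3.1302e+01]
top edge u98 [-19.9  51. ] v [-57.1  56.2] rect ((12.539237976074219, -0.4357643127441406), (114.57695007324219, 78.11595916748047), 89.86518096923828)
u from edge 13.294098 rect (12.539237976074219, -0.4357643127441406)
tool off mm [ -3.68   0.42 -22.57] plate origin in face mm [ 2.7   0.5  27.15]
[0.52532042 0.34221808 0.06429667] [-3.14103501e+00 -1.31862489e-03  1.33911910e-01] [-0.68753216 -0.6086694  -2.07860838] [0.5253062  0.34216773 0.06422771]
0.014 [0.42 0.05 1.27]
0.008 [0.72 0.05 1.79]
0 [1.12 0.05 2.49]
-0.002 [1.22 0.05 2.66]
```

View pics/w7.png

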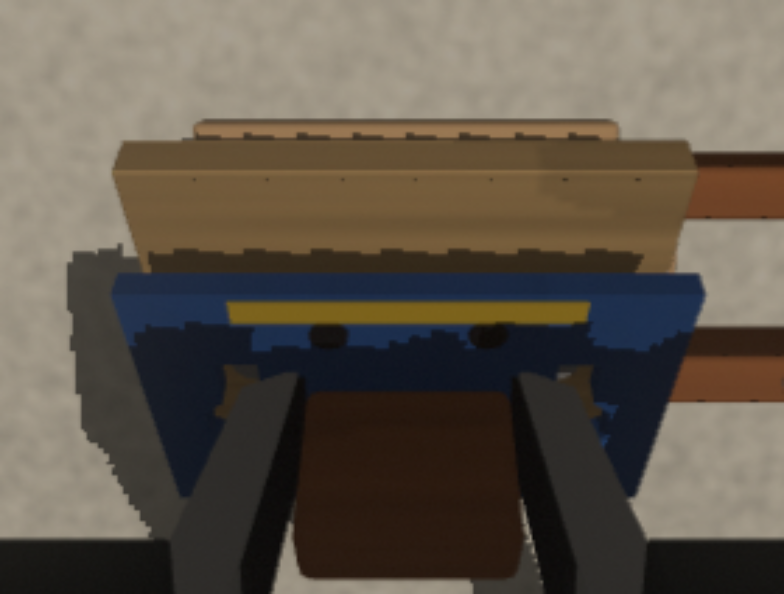

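>>> {"fn": "servo_tool", "kwargs": {
  "series": "1 0.4 0 1.2 0;1 0.6 0.05 1.5 0;1 0.7 0.05 1.8 0;1 0.8 0.05 1.95 0;1 0.9 0.05 2.1 0;1 0.95 0.05 2.2 0;1 0.95 0.05 2.2 0;1 0.95 0.05 2.2 0"
}}

```text
time: 16.32
tool_pos: [0.5347, 0.3428, 0.0415]
ee_rot: [-3.141, -0.0, 0.134]
wrist_force: [-0.1, -0.4, -1.2]
width: 0.0436
```

```bash
python3 - <<'E'
from hand import *
T,off=origin(); o=robot.get_obs();print(T[:3,3],o['ee_rot'],o['wrist_force'],o['tool_pos'])
for z in(0,-.002): print(z,goto(T,off,0,0,z))
E
```

```text
n 8899 normal tool [-0.467 -0.    -0.884] pitch deg -27.82 roll -0.02 h [ -0.528  -0.    -31.327]
top edge u98 [-20.2  51. ] v [-57.2  56.1] rect ((13.458702087402344, -0.49382781982421875), (77.14557647705078, 114.43920135498047), 0.009575779549777508)
u from edge 13.269157 rect (13.458702087402344, -0.49382781982421875)
tool off mm [ -3.7    0.48 -22.59] plate origin in face mm [-0.57 -0.24  2.8 ]
[0.53466808 0.34277374 0.04154787] [-3.14134945e+00 -4.13054765e-04  1.33763610e-01] [-0.77565715  0.33936606 -1.86586818] [0.53469258 0.34280162 0.04165554]
0 [ 0.19 -0.02  0.21]
-0.002 [ 0.29 -0.02  0.39]
```

>>> {"fn": "servo_tool", "kwargs": {
  "series": "1 0.1 0 0.1 0;1 0.15 0 0.2 0;1 0.2 0 0.3 0;1 0.2 0 0.4 0;1 0.2 0 0.5 0;1 0.2 0 0.5 0;1 0.2 0 0.5 0"
}}

```text
time: 16.95
tool_pos: [0.536, 0.3431, 0.0399]
ee_rot: [-3.141, -0.0, 0.134]
wrist_force: [-7.0, -2.8, 9.5]
width: 0.0436
```

```bash
python3 - <<'E'
from hand import *
T,off=origin(); o=robot.get_obs();print(T[:3,3],o['wrist_force'],o['wrist_torque'])
E
```

```text
n 8750 normal tool [-0.487 -0.001 -0.873] pitch deg -29.17 roll -0.06 h [-5.5800e-01 -1.0000e-03 -3.1304e+01]
top edge u98 [-19.8  51.9] v [-57.2  56. ] rect ((13.721092224121094, -0.5165367126464844), (114.76829528808594, 77.65213012695312), 89.76937103271484)
u from edge 14.209316 rect (13.721092224121094, -0.5165367126464844)
tool off mm [ -3.23   0.49 -22.63] plate origin in face mm [ 0.2  -0.12  0.45]
[0.53600833 0.34309759 0.0398558 ] [-7.31116949 -2.02820743 10.59627622] [-0.59006899  1.11692983 -0.03606528]
```

>>> {"fn": "servo_tool", "kwargs": {
  "series": "1 0 0 0.1 0;1 0 0 0.1 0;1 -0.2 0 0.2 0;1 -0.4 0 0.3 0;1 -0.6 0 0.4 0;1 -0.8 0 0.53 0;1 -1 0 0.65 0;1 -1.2 0 0.76 0;1 -1.4 0 0.88 0;1 -1.55 0 0.97 0;1 -1.55 0 0.97 0;1 -1.55 0 0.97 0;1 -1.55 0 0.97 0"
}}

```text
time: 18.08
tool_pos: [0.5257, 0.3427, 0.0336]
ee_rot: [-3.138, -0.012, 0.134]
wrist_force: [-0.5, -0.9, 15.9]
width: 0.0438
```

```bash
python3 - <<'E'
from hand import *
T,off=origin(); o=robot.get_obs();print(T[:3,3],o['wrist_force'],o['wrist_torque'])
E
```

```text
n 8846 normal tool [-0.477 -0.003 -0.879] pitch deg -28.47 roll -0.22 h [-5.4200e-01 -4.0000e-03 -3.1348e+01]
top edge u98 [-19.9  51.5] v [-57.3  55.9] rect ((13.35147476196289, -0.6005859375), (114.6546630859375, 77.13744354248047), 89.68743133544922)
u from edge 13.75481 rect (13.35147476196289, -0.6005859375)
tool off mm [ -3.46   0.51 -22.65] plate origin in face mm [-12.26   0.74   0.41]
[0.5257129  0.34265894 0.03362557] [-0.9541006  -0.82737188 14.35691748] [-0.53681843  0.06957967 -0.20360038]
```

>>> {"fn": "servo_tool", "kwargs": {
  "series": "1 -0.2 0 0 0;1 -0.4 0 0.1 0;1 -0.6 0 0.2 0;1 -0.7 0 0.25 0;1 -0.7 0 0.25 0;1 -0.7 0 0.25 0"
}}

```text
time: 18.63
tool_pos: [0.5219, 0.3423, 0.0315]
ee_rot: [-3.138, -0.019, 0.134]
wrist_force: [4.6, 0.4, 13.0]
width: 0.0436
```

```bash
python3 - <<'E'
from hand import *
T,off=origin(); o=robot.get_obs();print(T[:3,3],o['wrist_force'],o['wrist_torque'])
E
```

```text
n 8818 normal tool [-0.471 -0.002 -0.882] pitch deg -28.09 roll -0.1 h [-5.3400e-01 -2.0000e-03 -3.1312e+01]
top edge u98 [-19.3  51.2] v [-57.3  56. ] rect ((12.96441650390625, -0.6310768127441406), (114.78052520751953, 77.63624572753906), 89.98307800292969)
u from edge 13.453178 rect (12.96441650390625, -0.6310768127441406)
tool off mm [ -3.61   0.59 -22.59] plate origin in face mm [-16.96   0.84   0.57]
[0.52185936 0.34234546 0.03149869] [ 5.22275103  0.97160082 11.7984286 ] [-0.24330797 -1.10406689  0.08010752]
```

>>> {"fn": "servo_tool", "kwargs": {
  "series": "1 -0.2 0 0.1 0;1 -0.2 0 0.1 0;1 -0.2 0 0 0;1 -0.2 0 -0.1 0;1 -0.2 0 -0.1 0;0 -0.2 0 -0.1 0;-0.3 -0.2 0 -0.1 0;-0.3 -0.2 0 -0.1 0;-0.3 -0.2 0 -0.1 0;-0.3 -0.2 0 -0.1 0;-0.3 -0.2 0 -0.1 0;-0.3 -0.2 0 -0.1 0"
}}

```text
time: 19.68
tool_pos: [0.5197, 0.3424, 0.0309]
ee_rot: [-3.137, -0.018, 0.133]
wrist_force: [6.7, 2.3, 6.4]
width: 0.0477
```

>>> {"fn": "servo_tool", "kwargs": {
  "series": "-0.3 0 0 -1 0;-0.3 0 0 -3 0;-0.3 0 0 -6 0;-0.3 0 0 -10 0;-0.3 0 0 -14 0;-0.3 3 0 -16 0;-0.3 5 0 -16 0;-0.3 5 0 -16 0;-0.3 5 0 -16 0"
}}

```text
time: 20.43
tool_pos: [0.5618, 0.346, 0.1845]
ee_rot: [3.141, 0.002, 0.133]
wrist_force: [0.5, 0.3, -0.1]
width: 0.0609
```

```bash
cat > chk.py <<'E'
from face import *
import sys
p,d,X,cc,W=shot('wrist',sys.argv[1]); Y=(X-F)@RF*1000
hsv=cv2.cvtColor(p,cv2.COLOR_RGB2HSV); b=(hsv[...,0]>95)&(hsv[...,0]<130)&(hsv[...,1]>90)
m=b&(abs(Y[...,0])<75)&(abs(Y[...,1])<75)&(Y[...,2]>-5)&(Y[...,2]<20); q=Y[m]
f=np.linalg.lstsq(np.c_[q[:,:2],np.ones(len(q))],q[:,2],rcond=None)[0]; print('plane',f,'deg',np.degrees(f[:2]),'top z',np.median(q[:,2]))
m=(abs(Y[...,0])<75)&(abs(Y[...,1])<75)&(abs(Y[...,2]-6)<2.2);q=Y[m]
print(cv2.minAreaRect(q[:,:2].astype(np.float32)),np.percentile(q[:,0],[.5,99.5]),np.percentile(q[:,1],[.5,99.5]))
o=robot.get_obs();print(o['tool_pos'],o['width'],o['wrist_force'],o['time'])
E
python3 chk.py w8.png
```

```text
plane [-9.28940553e-04 -1.53887621e-04  6.22820195e+00] deg [-0.05322437 -0.00881711] top z 6.3074295294154545
((-13.169124603271484, 0.8933219909667969), (77.988525390625, 114.14218139648438), 0.2893398702144623) [-51.47368481  25.18151915] [-55.77772991  57.41453971]
[0.56088251 0.34602018 0.18396322] 0.061177018802005385 [ 0.04137897 -0.04038332 -1.13955794] 20.4833
```

View pics/w8.png

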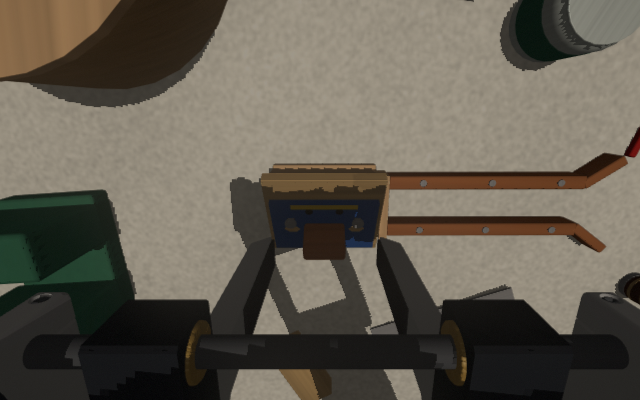

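```bash
cat > feet.py <<'E'
from face import *
def tojig(p): d=np.array(p[:2])-np.array(J[:2]); return np.array([c*d[0]+s*d[1],-s*d[0]+c*d[1]])
def find(names=('top','scene','wrist'),dbg=False):
    out=[]
    for n in names:
        p,d,X,cc,W=shot(n); m=(X[...,0]>.25)&(X[...,0]<.8)&(X[...,1]>-.45)&(X[...,1]<.33)&(X[...,2]>.035)&(X[...,2]<.05)
        k,l,st,cen=cv2.connectedComponentsWithStats(m.astype(np.uint8))
        for i in range(1,k):
            q=X[l==i]
            if len(q)<40: continue
            e=q.max(0)-q.min(0); ctr=(q.max(0)+q.min(0))/2
            if .022<e[0]<.05 and .022<e[1]<.05:
                print(n,'world',ctr[:2].round(4),'jig',tojig(ctr).round(4),'ext',e[:2].round(3),len(q)); out.append(ctr)
    return out
E
python3 - <<'E'
from feet import *
find(('top','scene'))
print(delta((.623,-.0705,.08),J[2]))
E
```

```text
top world [ 0.6245 -0.0695] jig [ 0.036  -0.1153] ext [0.033 0.036] 96
top world [ 0.6174 -0.2152] jig [ 0.0095 -0.2588] ext [0.033 0.035] 95
top world [ 0.5595 -0.2697] jig [-0.0551 -0.305 ] ext [0.033 0.036] 101
top world [ 0.4715 -0.092 ] jig [-0.1187 -0.1172] ext [0.035 0.032] 100
top world [ 0.4608 -0.2125] jig [-0.1453 -0.2353] ext [0.035 0.033] 102
top world [ 0.3082 -0.4108] jig [-0.323  -0.4115] ext [0.04  0.031] 88
scene world [ 0.4689 -0.0936] jig [-0.1215 -0.1185] ext [0.037 0.036] 109
scene world [ 0.304 -0.413] jig [-0.3274 -0.4131] ext [0.047 0.031] 94
scene world [ 0.459  -0.2157] jig [-0.1475 -0.2382] ext [0.037 0.035] 124
scene world [ 0.6225 -0.071 ] jig [ 0.0338 -0.1165] ext [0.036 0.033] 128
scene world [ 0.5574 -0.2714] jig [-0.0574 -0.3065] ext [0.037 0.035] 140
scene world [ 0.6158 -0.217 ] jig [ 0.0077 -0.2604] ext [0.036 0.034] 144
(array([ 0.66, 42.12, 10.43]), np.float64(0.001))
```

>>> {"fn": "servo_tool", "kwargs": {
  "series": "-0.2 0 4 0 0;-0.2 0 8 0 0;-0.2 0 12 1 0;-0.2 0 16 2 0;-0.2 0 20 3 0;-0.2 0 24 4 0;-0.2 0 28 5 0;-0.2 0.3 32 6 0;-0.2 0.6 36 7 0;-0.2 0.7 40 8 0;-0.2 0.7 42.1 9 0;-0.2 0.7 42.1 10.4 0;-0.2 0.7 42.1 10.4 0;-0.2 0.7 42.1 10.4 0"
}}

```text
time: 21.75
tool_pos: [0.6232, -0.0693, 0.0798]
ee_rot: [-3.14, 0.003, 0.134]
wrist_force: [0.3, -0.1, 0.4]
width: 0.0564
```

```bash
python3 - <<'E'
from feet import *
o=robot.get_obs();print(o['tool_pos'],o['width'])
for q in find(('wrist',)): print(delta((q[0],q[1],-.028),J[2]))
E
```

```text
[ 0.62316625 -0.06926661  0.07980087] 0.05639570111565316
wrist world [0.7406 0.1123] jig [0.1753 0.0494] ext [0.035 0.045] 854
wrist world [ 0.6226 -0.0705] jig [ 0.034 -0.116] ext [0.036 0.035] 1446
wrist world [ 0.616 -0.216] jig [ 0.008  -0.2593] ext [0.035 0.036] 1448
wrist world [ 0.5589 -0.2713] jig [-0.0559 -0.3065] ext [0.033 0.036] 962
(array([ 13.99, -16.38,  10.91]), np.float64(0.001))
(array([-0.16,  0.14, 10.91]), np.float64(0.001))
(array([-2.77, 14.47, 10.9 ]), np.float64(0.001))
(array([-9.17, 19.18, 10.9 ]), np.float64(0.001))
```

>>> {"fn": "servo_tool", "kwargs": {
  "series": "-0.2 -0.1 0.1 3 0;-0.2 -0.1 0.1 6 0;-0.2 -0.1 0.1 9 0;-0.2 -0.1 0.1 10.3 0;-0.2 -0.1 0.1 10.8 0;-0.2 -0.1 0.1 10.8 0;1 -0.1 0.1 10.8 0;1 -0.1 0.1 10.8 0;1 -0.1 0.1 10.8 0;1 -0.1 0.1 10.8 0;1 -0.1 0.1 10.8 0;1 -0.1 0.1 10.8 0"
}}

```text
time: 22.8
tool_pos: [0.6256, -0.0709, -0.0246]
ee_rot: [3.141, -0.004, 0.134]
wrist_force: [-0.3, 1.7, 6.2]
width: 0.0355
```

```bash
python3 - <<'E'
from feet import *
o=robot.get_obs();print(o['tool_pos'],o['width'],tojig(o['tool_pos']),delta(jig(0,-.07,-.028),J[2]),delta(jig(0,.12,-.028),J[2]))
E
```

```text
[ 0.62561739 -0.0709314  -0.02456248] 0.035526901092162305 [ 0.03688826 -0.11688137] (array([-3.69, -4.69,  0.33]), np.float64(0.0)) (array([ -3.68, -23.69,   0.32]), np.float64(0.0))
```

>>> {"fn": "servo_tool", "kwargs": {
  "series": "1 -0.7 -0.9 0 0;1 -1.5 -1.8 0 0;1 -2.2 -2.8 0 0;1 -3 -3.8 0 0;1 -3.7 -4.7 0 0;1 -3.7 -5.7 0 0;1 -3.7 -6.7 0 0;1 -3.7 -8 0 0;1 -3.7 -9 0 0;1 -3.7 -10 0 0;1 -3.7 -11 0 0;1 -3.7 -12 0 0;1 -3.7 -13 0 0;1 -3.7 -14.5 0 0;1 -3.7 -16 0 0;1 -3.7 -17.5 0 0;1 -3.7 -19 0 0;1 -3.7 -21 0 0;1 -3.7 -23 0 0;1 -3.7 -23.7 0 0"
}}

```text
time: 24.47
tool_pos: [0.5572, 0.1588, -0.0246]
ee_rot: [3.138, -0.005, 0.136]
wrist_force: [2.1, -6.2, 7.9]
width: 0.0353
```

```bash
python3 - <<'E'
from feet import *
o=robot.get_obs();print(o['tool_pos'],o['width'],tojig(o['tool_pos']),o['wrist_force'])
find(('top','scene'))
E
```

```text
[ 0.55723515  0.15880544 -0.02457856] 0.03526471912955919 [-0.00030667  0.11991324] [ 2.12349323 -6.24634743  7.91669524]
top world [ 0.6178 -0.2147] jig [ 0.01   -0.2584] ext [0.033 0.035] 94
top world [ 0.5593 -0.2695] jig [-0.0552 -0.3049] ext [0.033 0.035] 99
top world [ 0.4729 -0.0919] jig [-0.1173 -0.1173] ext [0.032 0.032] 98
top world [ 0.4607 -0.2125] jig [-0.1454 -0.2352] ext [0.035 0.033] 103
top world [ 0.3081 -0.4104] jig [-0.3229 -0.4111] ext [0.04  0.032] 89
scene world [ 0.469  -0.0931] jig [-0.1213 -0.118 ] ext [0.038 0.037] 111
scene world [ 0.3067 -0.4133] jig [-0.3248 -0.4138] ext [0.044 0.031] 98
scene world [ 0.4588 -0.2159] jig [-0.1477 -0.2384] ext [0.037 0.034] 121
scene world [ 0.5581 -0.2715] jig [-0.0567 -0.3067] ext [0.037 0.035] 143
scene world [ 0.6169 -0.2168] jig [ 0.0088 -0.2603] ext [0.034 0.035] 144
```

>>> {"fn": "servo_tool", "kwargs": {
  "series": "-0.05 0 0 -0.2 0;-0.05 0 0 -0.2 0;-0.05 0 0 -0.2 0;-0.1 0 0 -2 0;-0.2 0 0 -5 0;-0.2 0 0 -8 0;-0.2 0 0 -10 0;-0.2 0 0 -10 0"
}}

```text
time: 25.23
tool_pos: [0.5586, 0.1594, 0.0783]
ee_rot: [-3.141, -0.009, 0.134]
wrist_force: [1.4, -0.3, 0.4]
width: 0.0566
```

```bash
python3 - <<'E'
from feet import *
o=robot.get_obs();print(o['tool_pos'],o['width'],tojig(o['tool_pos']),o['wrist_force'])
find(('wrist',)); print(delta((.471,-.0925,.075),J[2]))
E
```

```text
[0.55863142 0.15939386 0.07830019] 0.05663214148996376 [0.00115549 0.12031057] [ 1.37033845 -0.25285162  0.4468897 ]
wrist world [0.5542 0.1585] jig [-0.0033  0.12  ] ext [0.035 0.035] 1455
(array([-1.189e+01,  2.379e+01, -2.000e-02]), np.float64(0.0))
```

>>> {"fn": "servo_tool", "kwargs": {
  "series": "-0.2 -2 4 0 0;-0.2 -4 8 0 0;-0.2 -6 12 0 0;-0.2 -8 16 0 0;-0.2 -10 20 0 0;-0.2 -11.9 23.8 0 0;-0.2 -11.9 23.8 0 0;-0.2 -11.9 23.8 0 0"
}}

```text
time: 25.95
tool_pos: [0.4665, -0.0956, 0.0704]
ee_rot: [-3.14, 0.005, 0.128]
wrist_force: [0.2, 0.3, -0.3]
width: 0.0565
```

```bash
cat > at.py <<'E'
from feet import *
o=robot.get_obs();print(o['tool_pos'],o['width'],tojig(o['tool_pos']),'t',o['time'])
for q in find(('wrist',)): print('   grab',delta((q[0],q[1],-.024),J[2])[0])
E
python3 at.py
```

```text
[ 0.46652598 -0.0955652   0.07044192] 0.05651429156358342 [-0.12406642 -0.12012031] t 25.95
wrist world [ 0.615  -0.2163] jig [ 0.007  -0.2596] ext [0.036 0.037] 2626
wrist world [ 0.557  -0.2712] jig [-0.0578 -0.3062] ext [0.036 0.036] 2138
wrist world [ 0.4693 -0.0928] jig [-0.1209 -0.1178] ext [0.036 0.035] 1554
wrist world [ 0.4577 -0.2135] jig [-0.1485 -0.2358] ext [0.036 0.036] 1527
   grab [13.08 14.1   9.39]
   grab [ 6.61 18.78  9.4 ]
   grab [ 0.24 -0.04  9.47]
   grab [-2.48 11.78  9.45]
```

>>> {"fn": "servo_tool", "kwargs": {
  "series": "-0.2 0 0 3 0;-0.2 0 0 6 0;-0.2 0 0 8.5 0;-0.2 0 0 9.6 0;-0.2 0 0 9.8 0;1 0 0 9.8 0;1 0 0 9.8 0;1 0 0 9.8 0;1 0 0 9.8 0;1 0 0 9.8 0;1 0 0 9.8 0"
}}

```text
time: 26.92
tool_pos: [0.4712, -0.093, -0.0231]
ee_rot: [3.141, -0.004, 0.134]
wrist_force: [-0.0, 1.4, 4.7]
width: 0.0357
```

```bash
cat > st.py <<'E'
from feet import *
o=robot.get_obs();print(o['tool_pos'],o['width'],tojig(o['tool_pos']),o['wrist_force'].round(1))
for y in(-.09,.02,.055): print(y,delta(jig(0.001,y,-.024),J[2])[0])
E
python3 st.py
```

```text
[ 0.47121564 -0.09297436 -0.02307144] 0.03566720311303929 [-0.11907364 -0.11817673] [-0.   1.4  4.7]
-0.09 [12.01 -2.81  0.13]
0.02 [ 12.01 -13.81   0.13]
0.055 [ 12.01 -17.31   0.12]
```

>>> {"fn": "servo_tool", "kwargs": {
  "series": "1 1 -0.2 0 0;1 2.2 -0.5 0 0;1 3.5 -0.8 0 0;1 5 -1 0 0;1 6.5 -1.4 0 0;1 8 -1.8 0 0;1 9.5 -2.2 0 0;1 11 -2.6 0 0;1 12 -2.8 0 0;1 12 -3.8 0 0;1 12 -5 0 0;1 12 -6.5 0 0;1 12 -8 0 0;1 12 -9.5 0 0;1 12 -11 0 0;1 12 -12.5 0 0;1 12 -14 0 0;1 12 -15.5 0 0;1 12 -17.3 0 0;1 12 -17.3 0 0"
}}

```text
time: 28.58
tool_pos: [0.5666, 0.097, -0.023]
ee_rot: [-3.141, -0.004, 0.136]
wrist_force: [0.2, 1.6, 6.7]
width: 0.0358
```

>>> {"fn": "servo_tool", "kwargs": {
  "series": "0 0 0 0 0;0 0 0 0 0;-0.05 0 0 0 0;-0.1 0 0 -2 0;-0.2 0 0 -5 0;-0.2 0 0 -8 0;-0.2 0 0 -10 0;-0.2 0 0 -10 0;-0.2 0 0 -10 0"
}}

```text
time: 29.33
tool_pos: [0.5661, 0.0943, 0.076]
ee_rot: [3.141, -0.002, 0.133]
wrist_force: [0.1, 0.8, -0.5]
width: 0.0563
```

```bash
python3 at.py; python3 -c "
from feet import *
print(delta((.459,-.2145,.075),J[2]))"
```

```text
[0.56613084 0.09426346 0.07595916] 0.05628945297130865 [-8.09161861e-05  5.47614971e-02] t 29.3333
wrist world [0.5647 0.0959] jig [-0.0013  0.0566] ext [0.036 0.036] 1479
wrist world [0.5544 0.1583] jig [-0.0032  0.1198] ext [0.036 0.035] 1497
   grab [ 0.03 -0.17  9.81]
   grab [-0.17 -6.49  9.81]
(array([-14.59,  29.19,  -0.07]), np.float64(-0.0))
```

>>> {"fn": "servo_tool", "kwargs": {
  "series": "-0.2 -2 4 0 0;-0.2 -4 8 0 0;-0.2 -6 12 0 0;-0.2 -8 16 0 0;-0.2 -10 20 0 0;-0.2 -12 24 0 0;-0.2 -14 28 0 0;-0.2 -14.6 29.2 0 0;-0.2 -14.6 29.2 0 0;-0.2 -14.6 29.2 0 0"
}}

```text
time: 30.22
tool_pos: [0.4575, -0.215, 0.0724]
ee_rot: [-3.138, 0.004, 0.129]
wrist_force: [-1.0, 0.0, -0.3]
width: 0.0562
```

```bash
python3 at.py
```

```text
[ 0.45750001 -0.21495221  0.07244893] 0.05619617150396946 [-0.14890295 -0.23724363] t 30.2167
wrist world [ 0.557  -0.2714] jig [-0.0578 -0.3064] ext [0.036 0.036] 2069
wrist world [ 0.4579 -0.2144] jig [-0.1484 -0.2368] ext [0.035 0.035] 1524
   grab [9.07 7.05 9.63]
   grab [-0.01  0.1   9.68]
```

>>> {"fn": "servo_tool", "kwargs": {
  "series": "-0.2 0 0 3 0;-0.2 0 0 6 0;-0.2 0 0 8.5 0;-0.2 0 0 9.6 0;-0.2 0 0 9.8 0;1 0 0 9.8 0;1 0 0 9.8 0;1 0 0 9.8 0;1 0 0 9.8 0;1 0 0 9.8 0;1 0 0 9.8 0"
}}

```text
time: 31.18
tool_pos: [0.4612, -0.2147, -0.0209]
ee_rot: [3.14, -0.003, 0.134]
wrist_force: [0.0, 0.9, 6.1]
width: 0.0352
```

```bash
python3 st.py
```

```text
[ 0.4612402  -0.21471413 -0.02089465] 0.03519424922726373 [-0.14516434 -0.2375055 ] [0.  0.9 6.1]
-0.09 [ 14.62 -14.75   0.34]
0.02 [ 14.62 -25.75   0.32]
0.055 [ 14.62 -29.25   0.32]
```

>>> {"fn": "servo_tool", "kwargs": {
  "series": "1 1 -1 0 0;1 2.5 -2.5 0 0;1 4 -4 0 0;1 5.5 -5.5 0 0;1 7 -7 0 0;1 8.5 -8.5 0 0;1 10 -10 0 0;1 11.5 -11.5 0 0;1 13 -13 0 0;1 14.6 -14.7 0 0;1 14.6 -16 0 0;1 14.6 -17.2 0 0;1 14.6 -18.5 0 0;1 14.6 -19.7 0 0;1 14.6 -21 0 0;1 14.6 -22.2 0 0;1 14.6 -23.4 0 0;1 14.6 -24.6 0 0;1 14.6 -25.7 0 0;1 14.6 -25.7 0 0"
}}

```text
time: 32.85
tool_pos: [0.5711, 0.0602, -0.0209]
ee_rot: [3.14, -0.004, 0.135]
wrist_force: [0.2, -0.9, 7.0]
width: 0.0356
```

```bash
python3 st.py
```

```text
[ 0.57110496  0.06015444 -0.02089091] 0.03562687346686494 [0.00030891 0.0202939 ] [ 0.2 -0.9  7. ]
-0.09 [ 0.05 11.03  0.33]
0.02 [0.07 0.03 0.31]
0.055 [ 0.07 -3.47  0.3 ]
```

>>> {"fn": "servo_tool", "kwargs": {
  "series": "0 0 0 0 0;0 0 0 0 0;-0.05 0 0 0 0;-0.1 0 0 -2 0;-0.2 0 0 -5 0;-0.2 0 0 -8 0;-0.2 0 0 -9.5 0;-0.2 0 0 -9.5 0;-0.2 0 0 -9.5 0"
}}

```text
time: 33.6
tool_pos: [0.57, 0.06, 0.072]
ee_rot: [-3.141, -0.0, 0.134]
wrist_force: [0.3, 0.3, 0.1]
width: 0.0561
```

```bash
python3 at.py; python3 -c "
from feet import *
find(('top','scene'))
print(delta((.6165,-.216,.075),J[2]))"
```

```text
[0.56999378 0.06003337 0.0720329 ] 0.05608099325031238 [-0.00080851  0.02032181] t 33.6
wrist world [0.5542 0.1584] jig [-0.0034  0.1199] ext [0.035 0.036] 1570
wrist world [0.5608 0.112 ] jig [-0.003  0.073] ext [0.035 0.035] 1538
wrist world [0.5678 0.0592] jig [-0.0031  0.0198] ext [0.036 0.036] 1521
   grab [-0.12 -9.93  9.46]
   grab [-0.09 -5.25  9.45]
   grab [-0.1   0.07  9.45]
top world [ 0.6173 -0.2149] jig [ 0.0095 -0.2584] ext [0.033 0.035] 95
top world [ 0.5592 -0.27  ] jig [-0.0554 -0.3054] ext [0.033 0.036] 98
top world [ 0.308  -0.4099] jig [-0.323  -0.4106] ext [0.04  0.029] 87
scene world [0.5648 0.0583] jig [-0.0062  0.0193] ext [0.042 0.037] 108
scene world [ 0.3057 -0.4132] jig [-0.3258 -0.4136] ext [0.047 0.031] 102
scene world [ 0.5587 -0.2714] jig [-0.0561 -0.3067] ext [0.035 0.036] 144
scene world [ 0.6163 -0.2179] jig [ 0.0081 -0.2613] ext [0.036 0.035] 146
(array([ 1.1 , 27.99, -0.59]), np.float64(0.0))
```

Three feet are in. Foot B is next.

>>> {"fn": "servo_tool", "kwargs": {
  "series": "-0.2 0 4 0 0;-0.2 0 8 0 0;-0.2 0.5 12 0 0;-0.2 1 16 0 0;-0.2 1 20 0 0;-0.2 1 24 0 0;-0.2 1 27 0 0;-0.2 1 28 0 0;-0.2 1 28 0 0;-0.2 1 28 0 0"
}}

```text
time: 34.58
tool_pos: [0.6164, -0.2153, 0.0703]
ee_rot: [-3.139, 0.002, 0.133]
wrist_force: [0.9, -0.7, -0.3]
width: 0.0566
```

```bash
python3 at.py
```

```text
[ 0.6164456  -0.21530599  0.07029242] 0.0565934282697597 [ 0.00858128 -0.25875053] t 34.5833
wrist world [ 0.6161 -0.2165] jig [ 0.008  -0.2598] ext [0.036 0.036] 1558
wrist world [ 0.5561 -0.2653] jig [-0.0578 -0.3002] ext [0.033 0.023] 610
   grab [-0.08  0.21  9.49]
   grab [-6.67  4.24  9.49]
```

>>> {"fn": "servo_tool", "kwargs": {
  "series": "-0.2 0 0.1 3 0;-0.2 0 0.1 6 0;-0.2 0 0.1 8.5 0;-0.2 0 0.1 9.2 0;-0.2 0 0.1 9.4 0;1 0 0.1 9.4 0;1 0 0.1 9.4 0;1 0 0.1 9.4 0;1 0 0.1 9.4 0;1 0 0.1 9.4 0;1 0 0.1 9.4 0"
}}

```text
time: 35.55
tool_pos: [0.6192, -0.2174, -0.0192]
ee_rot: [3.14, -0.004, 0.134]
wrist_force: [-0.1, 1.4, 6.7]
width: 0.0353
```

```bash
python3 st.py
```

```text
[ 0.61916428 -0.21737763 -0.01923973] 0.03526825314150664 [ 0.01100002 -0.2611656 ] [-0.1  1.4  6.7]
-0.09 [ -1.   -17.12   0.45]
0.02 [ -0.99 -28.12   0.44]
0.055 [ -0.99 -31.62   0.43]
```

>>> {"fn": "servo_tool", "kwargs": {
  "series": "1 -0.1 -1 0 0;1 -0.2 -3 0 0;1 -0.4 -5 0 0;1 -0.6 -7 0 0;1 -0.8 -9 0 0;1 -1 -11 0 0;1 -1 -13 0 0;1 -1 -15 0 0;1 -1 -16.5 0 0;1 -1 -18 0 0;1 -1 -19.5 0 0;1 -1 -21 0 0;1 -1 -22.3 0 0;1 -1 -23.5 0 0;1 -1 -24.7 0 0;1 -1 -25.9 0 0;1 -1 -27 0 0;1 -1 -28.1 0 0;1 -1 -28.1 0 0;1 -1 -28.1 0 0"
}}

```text
time: 37.22
tool_pos: [0.5722, 0.0595, -0.0193]
ee_rot: [3.139, -0.005, 0.134]
wrist_force: [0.9, -1.8, 5.9]
width: 0.0354
```

```bash
python3 st.py
```

```text
[ 0.57220691  0.05950496 -0.01926182] 0.0354175585736722 [0.0013146  0.01950352] [ 0.9 -1.8  5.9]
-0.09 [-0.04 10.95  0.5 ]
0.02 [-0.03 -0.05  0.47]
0.055 [-0.03 -3.55  0.47]
```

>>> {"fn": "servo_tool", "kwargs": {
  "series": "0 0 0 0 0;0 0 0 0 0;-0.05 0 0 0 0;-0.1 0 0 -2 0;-0.2 0 0 -5 0;-0.2 0 0 -8 0;-0.2 0 0 -9.2 0;-0.2 0 0 -9.2 0;-0.2 0 0 -9.2 0"
}}

```text
time: 37.97
tool_pos: [0.5699, 0.0601, 0.0697]
ee_rot: [-3.141, 0.0, 0.134]
wrist_force: [-0.1, 0.0, -0.6]
width: 0.0561
```

```bash
python3 at.py; python3 -c "
from feet import *
find(('top','scene'))
print(delta((.558,-.271,.075),J[2]))"
```

```text
[0.56987036 0.06006256 0.0697074 ] 0.0561409588849397 [-0.00092694  0.02036716] t 37.9667
wrist world [0.5633 0.107 ] jig [-0.0012  0.0677] ext [0.036 0.036] 1565
wrist world [0.5693 0.0588] jig [-0.0017  0.0192] ext [0.035 0.035] 1541
   grab [ 0.11 -4.72  9.23]
   grab [0.05 0.14 9.22]
top world [ 0.5594 -0.2699] jig [-0.0553 -0.3052] ext [0.033 0.034] 99
top world [ 0.3081 -0.4101] jig [-0.323  -0.4108] ext [0.04 0.03] 87
scene world [0.5677 0.0578] jig [-0.0034  0.0184] ext [0.038 0.037] 110
scene world [ 0.3063 -0.4131] jig [-0.3252 -0.4135] ext [0.044 0.031] 99
scene world [ 0.558  -0.2717] jig [-0.0569 -0.3069] ext [0.035 0.035] 146
(array([-5.44, 32.66, -0.77]), np.float64(0.0))
```

>>> {"fn": "servo_tool", "kwargs": {
  "series": "-0.2 0 4 0 0;-0.2 -1 8 0 0;-0.2 -2 12 0 0;-0.2 -3 16 0 0;-0.2 -4 20 0 0;-0.2 -5 24 0 0;-0.2 -5.4 28 0 0;-0.2 -5.4 32 0 0;-0.2 -5.4 32.7 0 0;-0.2 -5.4 32.7 0 0;-0.2 -5.4 32.7 0 0"
}}

```text
time: 39.03
tool_pos: [0.5592, -0.2705, 0.0681]
ee_rot: [-3.138, 0.003, 0.133]
wrist_force: [-0.0, -0.6, 0.4]
width: 0.0562
```

```bash
python3 at.py
```

```text
[ 0.55923354 -0.27048468  0.06810677] 0.0562414103450392 [-0.05546622 -0.3058231 ] t 39.0333
wrist world [ 0.5577 -0.2715] jig [-0.0571 -0.3066] ext [0.036 0.035] 1571
   grab [-0.19  0.18  9.26]
```

>>> {"fn": "servo_tool", "kwargs": {
  "series": "-0.2 -0.1 0.1 3 0;-0.2 -0.2 0.1 6 0;-0.2 -0.2 0.1 8.5 0;-0.2 -0.2 0.1 9.2 0;-0.2 -0.2 0.1 9.4 0;1 -0.2 0.1 9.4 0;1 -0.2 0.1 9.4 0;1 -0.2 0.1 9.4 0;1 -0.2 0.1 9.4 0;1 -0.2 0.1 9.4 0;1 -0.2 0.1 9.4 0"
}}

```text
time: 40.0
tool_pos: [0.5599, -0.2729, -0.0214]
ee_rot: [3.14, -0.004, 0.134]
wrist_force: [0.5, 1.6, 6.4]
width: 0.0355
```

```bash
python3 st.py
```

```text
[ 0.55994837 -0.27285628 -0.02140851] 0.03549565195309379 [-0.05507341 -0.30826874] [0.5 1.6 6.4]
-0.09 [  5.61 -21.83   0.25]
0.02 [  5.62 -32.83   0.23]
0.055 [  5.62 -36.33   0.23]
```

>>> {"fn": "servo_tool", "kwargs": {
  "series": "1 0.2 -1 0 0;1 0.7 -3 0 0;1 1.2 -5 0 0;1 1.8 -7.5 0 0;1 2.4 -10 0 0;1 3 -12.5 0 0;1 3.6 -15 0 0;1 4.2 -17.5 0 0;1 4.9 -19.5 0 0;1 5.6 -21.5 0 0;1 5.6 -23 0 0;1 5.6 -24.3 0 0;1 5.6 -25.6 0 0;1 5.6 -26.8 0 0;1 5.6 -28 0 0;1 5.6 -29.2 0 0;1 5.6 -30.4 0 0;1 5.6 -31.6 0 0;1 5.6 -32.8 0 0;1 5.6 -33 0 0"
}}

```text
time: 41.67
tool_pos: [0.572, 0.0605, -0.0214]
ee_rot: [3.136, -0.005, 0.135]
wrist_force: [1.8, -7.4, 6.4]
width: 0.0355
```

>>> {"fn": "servo_tool", "kwargs": {
  "series": "0 0 0 0 0;0 0 0 0 0;-0.05 0 0 0 0;-0.1 0 0 -2 0;-0.2 0 0 -5 0;-0.2 0 0 -8 0;-0.2 0 0 -9.2 0;-0.2 0 0 -9.2 0;-0.2 0 0 -9.2 0"
}}

```text
time: 42.42
tool_pos: [0.5698, 0.062, 0.068]
ee_rot: [3.142, -0.001, 0.134]
wrist_force: [0.3, -0.5, -0.6]
width: 0.0561
```

```bash
python3 at.py; python3 -c "
from feet import *
find(('top','scene'))"
```

```text
[0.56984494 0.0619878  0.06803943] 0.056065289529306575 [-0.00069588  0.02227865] t 42.4167
wrist world [0.564 0.105] jig [-0.0008  0.0657] ext [0.035 0.036] 1583
wrist world [0.57   0.0597] jig [-0.0009  0.02  ] ext [0.035 0.036] 1581
   grab [ 0.13 -4.32  9.05]
   grab [0.11 0.25 9.05]
top world [0.5474 0.2232] jig [-0.0015  0.1851] ext [0.032 0.035] 102
top world [ 0.3082 -0.4107] jig [-0.3229 -0.4114] ext [0.04  0.031] 85
scene world [0.5642 0.1038] jig [-0.0007  0.0645] ext [0.035 0.037] 98
scene world [0.5618 0.0585] jig [-0.0091  0.0199] ext [0.048 0.036] 114
scene world [ 0.3051 -0.4131] jig [-0.3263 -0.4133] ext [0.045 0.031] 101
```

>>> {"fn": "servo_tool", "kwargs": {
  "series": "1 0 3 0 0;1 0 6 0 0;1 0 7.5 0 0;1 0 7.5 0 0;1 0 7.5 3 0;1 0 7.5 6 0;1 0 7.5 8.8 0;1 0 7.5 8.8 0;1 0 6.5 8.8 0;1 0 5.5 8.8 0;1 0 4.5 8.8 0;1 0 3.8 8.8 0;1 0 3.1 8.8 0;1 0 2.4 8.8 0;1 0 1.7 8.8 0;1 0 1.3 8.8 0;1 0 1.3 8.8 0;1 0 1.3 8.8 0"
}}

```text
time: 44.07
tool_pos: [0.5714, 0.0496, -0.0199]
ee_rot: [-3.141, 0.0, 0.134]
wrist_force: [-0.2, -0.2, -0.9]
width: 0.0003
```

```bash
python3 st.py
```

```text
[ 0.57137574  0.04963632 -0.01992554] 0.0003361340084194224 [-0.00082273  0.00983333] [-0.2 -0.2 -0.9]
-0.09 [0.18 9.98 0.4 ]
0.02 [ 0.18 -1.02  0.41]
0.055 [ 0.18 -4.52  0.41]
```

>>> {"fn": "servo_tool", "kwargs": {
  "series": "1 0 2 0 0;1 0 4 -2 0;1 0 4 -6 0;1 0 4 -10 0;1 2 6 -14 0;1 2 6 -16 0;1 2 6 -16 0;1 2 6 -16 0;1 2 6 -16 0"
}}

```text
time: 44.82
tool_pos: [0.5981, -0.0074, 0.1381]
ee_rot: [-3.14, 0.003, 0.134]
wrist_force: [-0.4, -0.1, -1.1]
width: 0.0006
```

```bash
python3 at.py; python3 chk.py w9.png; python3 - <<'E'
from feet import *
p,d,X,cc,W=shot('scene','s2.png'); cv2.imwrite('pics/s2c.png',cv2.resize(p[100:290,280:480,::-1],None,fx=3.1,fy=3.1,interpolation=cv2.INTER_CUBIC)); find(('top',))
E
```

```text
[ 0.59813809 -0.00740456  0.13808865] 0.0005636400347780199 [ 0.01810913 -0.05026218] t 44.8167
wrist world [0.7402 0.1141] jig [0.1751 0.0512] ext [0.034 0.046] 394
   grab [ 15.83 -10.09  16.07]
plane [-0.01534912  0.03476531  6.34473603] deg [-0.87943953  1.99190545] top z 5.727581402780553
((-30.824892044067383, -49.30397415161133), (33.98322296142578, 69.25543212890625), 56.0634765625) [-50.94849159   4.49613809] [-57.74368856 -18.01802509]
[ 0.59750469 -0.00726668  0.13708816] 0.000534103864109517 [-0.75860828 -0.14328867 -0.12844138] 44.9167
top world [ 0.3082 -0.4106] jig [-0.323  -0.4113] ext [0.04 0.03] 88
```

View pics/w9.png

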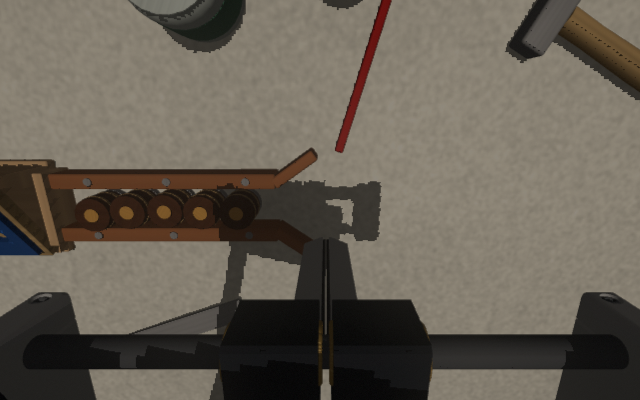

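View pics/s2.png

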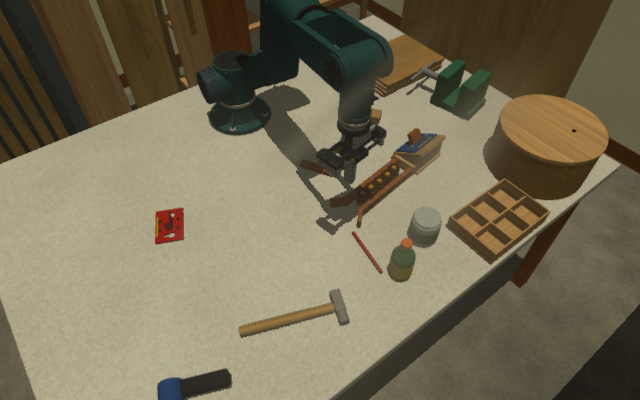

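>>> {"fn": "servo_tool", "kwargs": {
  "series": "1 0 -4 -2 0;1 0 -8 -4 0;1 -1 -12 -5 0;1 -1 -16 -5 0;1 -1 -20 -5 0;1 -1 -20 -5 0;1 -1 -20 -5 0;1 -1 -20 -5 0"
}}

```text
time: 45.68
tool_pos: [0.5622, 0.189, 0.1891]
ee_rot: [3.141, 0.002, 0.135]
wrist_force: [0.1, 0.6, -0.3]
width: 0.0004
```

```bash
python3 chk.py w10.png; python3 - <<'E'
from feet import *
p,d,X,cc,W=shot('wrist'); Q=X-np.array([J[0],J[1],0]); lx=c*Q[...,0]+s*Q[...,1]; ly=-s*Q[...,0]+c*Q[...,1]
m=(X[...,2]>.035)&(X[...,2]<.05)&(abs(lx)<.03)&(ly<.225)&(ly>-.1)
l=np.sort(ly[m]); print(m.sum(),l[[3,-3]],'x',np.percentile(lx[m],[1,99]))
hsv=cv2.cvtColor(p,cv2.COLOR_RGB2HSV); b=(m&(hsv[...,2]>95)).astype(np.uint8)
k,la,st,cen=cv2.connectedComponentsWithStats(b)
for i in range(1,k):
    if st[i,4]>8: print('dot',lx[la==i].mean().round(4),ly[la==i].mean().round(4),np.median(X[la==i][:,2]).round(4))
E
```

```text
plane [-1.18328248e-02  4.73802451e-04  5.81048728e+00] deg [-0.67797092  0.02714688] top z 6.076312337275655
((-13.260614395141602, 0.8166007995605469), (115.0019760131836, 78.21148681640625), 89.98743438720703) [-51.14770722  25.04024381] [-56.33672984  57.53236762]
[0.56256488 0.18817811 0.18923244] 0.00029290200471818867 [ 0.28040005  0.80257013 -0.03446162] 45.7333
3746 [0.02301663 0.20210042] x [-0.01827284  0.01618953]
dot -0.0016 0.0755 0.0423
dot -0.0021 0.0396 0.0425
```

```bash
python3 -c "
from bench import robot
print(robot.get_obs()['time'],robot.close_job())"
```

```text
the job is handed in; nothing more can be done
45.7833 None
```

The job is handed in at 45.8 s. The blue plate is locked on the studs and all five loose feet stand in the lane.

**Plate:** I gripped it by the ends of its handle and tilted it by pressing it on the board. I then lowered its large openings over both stud heads (about 0.2 mm off), slid it down and let go. The last check has it about 19 mm down the slope, 0.8 mm sideways, flat within 0.7° and with its underside on the board.

**Feet:** I gripped each foot upright, slid it along the bench into the lane and gave the row a final push with closed fingers. The last depth check shows a tight row of five from 23 to 202 mm past the mouth, with tops level at about 42 mm and centres about 2 mm off the lane's centre line. I saw no foot knocked aside.

**What failed or disagreed:**
- The first grasp closed on nothing, because the real fingertips end about 38 mm above the reported TCP. I allowed for that in every later grasp.
- One plate check gave nonsense because part of the plate was out of view. I repeated it from above.
- I did not measure the bystanders at the end. In the last pictures none looked moved.

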